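# Crack a walnut in the bench nutcracker

### The arm

A 7-joint arm with a two-finger parallel gripper is mounted at the origin on a cart in front of the work surface, level with it; the furniture and walls round the work are solid. World frame = base frame: x ahead of the robot, y to its left, z up, the work surface at z = 0. Lengths are in m, angles in degrees, forces in N, time in s.
With the tool pointing down it reaches from about 0.4 to 0.85 m from the base axis. Payload 4.5 kg.
Tool frame: the origin (TCP) lies on the centre line of the jaws, within the pads' length; the fingertips stand 8 mm ahead of it and the grasp point (between the pads) lies 11 mm behind it; z points along the fingers, y is the direction in which the jaws open and shut (so a half turn about z gives the same grasp; the last joint's range is limited). The gripper opens to 85 mm and grips with 20 to 120 N. Pads are 22 mm wide; open, the fingers measure 114 mm over their backs; the gripper's body (76 mm by 85 mm) begins 54 mm behind the grasp point. The pads swing forward as they close: fully open they stand 13 mm farther back than shut.
Start: joints at [67.598, 39.483, -11.15, 89.685, 9.013, 51.709, -12.324], TCP at [0.258, -0.569, 0.239] pointing down, gripper open.
Joint ranges: [-172.22, 172.22], [-26.19, 119.32], [-84.43, 86.54], [7.71, 146.69], [-57.33, 237.33], [2.42, 119.75], [-152.13, 152.13]. Speed limits (degrees/s): [147.25, 147.25, 180, 180, 180, 180, 180].

### API

Orientations are given as [roll, pitch, yaw] about the fixed x, y, z axes, in that order (R = Rz(yaw) Ry(pitch) Rx(roll)).
In Python, from station import bot gives the robot as it stands.
- The arm moves only by the tool send_rows, never from a script. Its argument "commands" is a list of rows, each a list of 4 numbers: the shift along the tool's x, y, z in units of 150 mm (1.0 is 150 mm), then the turn about the tool's z in units of pi/2 rad (1.0 is pi/2 rad). A call has 1 to 12 rows; each row shifts and turns the commanded pose from where the row before left it, along the tool's axes as they then stand; what a row does not reach is not made up. A row lasts 1/12 s, in which the tool goes at most 41.7 mm and 7.16 degrees, less where a joint would pass 70% of its speed; a pose out of reach is approached as far as the arm can. A call with a number of a shift or a turn outside -1 to 1 is refused whole. A call with a gripper value outside its range is refused whole. "jaw" is the closure, from 0 (fully open) to 1 (shut), set as the call begins (left out, the last holds). The fingers move at their own pace and stop on an object; "newtons" is the grip in N (left out, the last holds). Time passes only in rows, so rows that do not move let the fingers close. It gives the time, the measured TCP pose, the force and the opening at its end, in the units of the state.
- bot.sense(): the state, without advancing time (a new reading comes with each control period).
- bot.read_camera(name): name is "side" or "top"; returns the picture (384x512x3 uint8, red, green, blue); there is no depth.
- bot.camera_params(name): a dict with "intrinsics" (3x3 intrinsics, pixels), "rvec" (rotation vector, rad) and "tvec" (3), from world to camera coordinates, as OpenCV has them. Camera axes: x right, y down, z forward; pixel columns grow to the right and rows downward; lengths in m; the calibration is good to about 2 mm. A picture is of the moment at which its call begins. camera_params takes no time and is no camera call.
- bot.hand_in(): hands the job in, once; it reports no verdict.
The state is a dict: "time_s": time; "qpos": joint angles; "joint_vel": joint speeds; "joint_efforts": joint torques, N m; "tcp_pos": TCP position; "ee_rot": TCP orientation; "wrist_force": force on the tool from outside, world axes, zero at the start; "wrist_torque": the same for the moment, N m; "grip_width": opening from 0.0 (shut) to 1.0 (fully open).
Only numpy, scipy, OpenCV 4.12 (cv2) and the standard library are available. Lean on these libraries where they do the work, as an engineer would, in place of code of your own. Each camera call takes 0.05 s, during which the arm holds its last target.

### The job

Set the walnut in the seat between the open jaws of the nutcracker, its seam ridge in line with the handles, and let go of it. Squeeze the two handles together until the shell gives, let them spring open again, then take the cracked nut out and drop it in the white bowl. Leave everything else standing where it is.

Things in the scene. Friction and masses are not known exactly. Their poses are not given: they have to be found in the camera images.
- nut_center (a point): centre of the one walnut: brown, 36 mm thick across its two domed half shells (its x axis), 42 mm long across its seam ridge (its y axis), 39 mm tall, on a small flat foot 19 mm below this point (z up). The ridge is rigid, 12 mm thick: grip the nut by the ridge ends, along y (15 N is ample). The half shells give only when pressed along x
- shell_a (a joint): how far each half shell has been pressed in, m: 0 whole, 0.004 caved in. Resistance rises to a peak of about 27 N on each shell before it has moved 0.001, then drops; past 0.002 the shell snaps in by itself and stays in
- cracker: fixed stand of the steel two-handled nutcracker: dark wooden foot about 160 x 100 mm, origin at worktop height below the handle pivots, x away from the grips. From the pivots, 75 mm up, the handles rise at 30 degrees towards the robot. Their bars lie 30 mm each side of the middle
- seat (a point): where the centre of a seated nut belongs, between the open jaws. x: along the handles, down the slope to the pivots, 70 mm on; y: the line along which jaws and handles close; z: square to the handles' sloping plane, 30 degrees from vertical, leaning away from the grips. The nut goes in along -z, its z along this z and its y along this x. The open jaws (28 mm long, 10 mm up and down) stand 41 mm apart
- seat_floor (a point): centre of the seat's floor, 19 mm below seat, frame as there. The floor is 35 mm long (x) and 20 mm wide, with a 7 mm lip at each end, 31 mm apart inside (the nut is 26 mm long down there), and tops a pedestal 15 mm tall, so fingertips may reach down past both ends. Between the handles it is clear along x for 58 mm towards the pivots, and all the way towards the grips
- grips (a point): point midway between the two black rubber handle grips, 115 mm up the slope from the seat, frame as the seat's. Each grip is 72 mm long (x), 10 mm thick (y) and 16 mm tall (z); 66 mm over both when open, about 31 mm when the nut has given. Nothing stands below them but the worktop, about 165 mm down
- handle_left (a joint): angle of the left handle, rad: 0 fully open, grows as the handles are squeezed; geared to the right one, which moves alike, and sprung open with about 2 N at each grip. The jaws meet the nut at about 0.036; cracking it needs about 12 N on each grip near 0.045; with the nut caved in they stand at about 0.095, stop 0.115
- bowl: white round bowl, 150 mm across the rim and 55 mm tall, loose, origin at the centre of its underside, z up
- spice_jar: spice jar with a pale yellow-brown cap, 42 mm across, 96 mm tall, standing close beside the nut; origin under its centre; leave alone
- salt_mill: salt shaker with a grey top, 44 mm across, 90 mm tall, standing close beside the nut, opposite the spice jar; origin under its centre; leave alone
- mug: plain cream mug, 78 x 116 mm with its handle, 101 mm tall, just behind the bowl; origin under its centre; leave alone
- tin: food tin, 75 mm across, 58 mm tall; origin under its centre; leave alone
- lemon: lemon, 71 x 53 x 51 mm; origin under its centre; leave alone
- teaspoon: teaspoon, 130 mm long, lying on the worktop near the front edge; leave alone

How it is judged:
By the outcome, as a careful person would: the job done as asked, in the order asked, and still so for the second after the job is handed in, with the robot touching nothing.
It also fails if it takes over 69 s, if anything falls off the work surface, if the arm or the gripper's body presses on something with over 40 N, if the wrist force passes 120 N, or if a joint passes its speed limit or range.

## Working session

There is one attempt and no reset: what is moved stays moved. The work goes in short steps, Python scripts to look and compute and a tool call to move; the robot and the scene stay as the last step left them, time stands still between calls to the robot, and variables do not carry over. Pictures are saved under pics/ and viewed, and the job is handed in when it is done.

Besides the shell and the picture viewer there is one more tool, called after "Request:" as a command line: name --pt "numbers of a row" for each row, then --argument value for the rest. send_rows: Moves the arm, as the interface text tells. Its arguments: {"type":"object","properties":{"commands":{"type":"array","items":{"type":"array","items":{"type":"number"}}},"jaw":{"type":"number"},"newtons":{"type":"number"}},"required":["commands"]}

```bash
ls; mkdir -p pics; python3 - <<'E'
from station import bot
import cv2
s=bot.sense(); print(s)
for n in("side","top"):
    im=bot.read_camera(n); cv2.imwrite(f"pics/{n}0.png",cv2.resize(im[:,:,::-1],(768,576),interpolation=cv2.INTER_CUBIC)); cv2.imwrite(f"pics/raw_{n}0.png",im[:,:,::-1])
    print(n,bot.camera_params(n))
E
```

```text
pics
{'time_s': 0.0, 'qpos': array([ 67.59625081,  39.53427014, -11.14423365,  89.74729486,
         9.01371559,  51.71085419, -12.32604534]), 'joint_vel': array([-0.00185635, -0.07724033,  0.03947079, -0.01797067,  0.07891189,
        0.00454523, -0.08900378]), 'joint_efforts': array([-5.74940768e-04, -5.39612174e+01, -1.26690466e+00, -1.58545500e+01,
        9.18697362e-03,  9.45934094e-03,  2.90892763e-05]), 'tcp_pos': array([ 0.25726556, -0.56886578,  0.23846069]), 'ee_rot': array([-1.79889982e+02,  9.44433955e-03,  2.43439784e+01]), 'wrist_force': array([-0.09524352,  0.02982784, -0.25465015]), 'wrist_torque': array([-0.01575311,  0.02267867,  0.02943254]), 'grip_width': 1.0029643048808485}
side {'intrinsics': array([[476.99233946,   0.        , 255.24848786],
       [  0.        , 476.99233946, 193.11334891],
       [  0.        ,   0.        ,   1.        ]]), 'rvec': array([ 0.11388504, -2.59541479,  1.63359465]), 'tvec': array([0.51707568, 0.10285949, 1.4497431 ])}
top {'intrinsics': array([[376.48790749,   0.        , 260.35871226],
       [  0.        , 376.48790749, 193.92281033],
       [  0.        ,   0.        ,   1.        ]]), 'rvec': array([ 2.14926705, -2.13138652,  0.16793546]), 'tvec': array([0.02525257, 0.55009718, 1.03025629])}
```

View pics/side0.png

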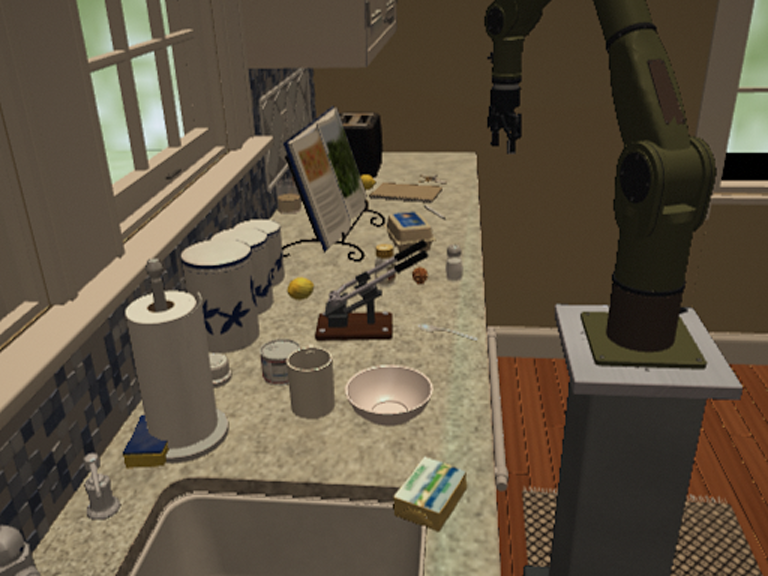

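View pics/top0.png

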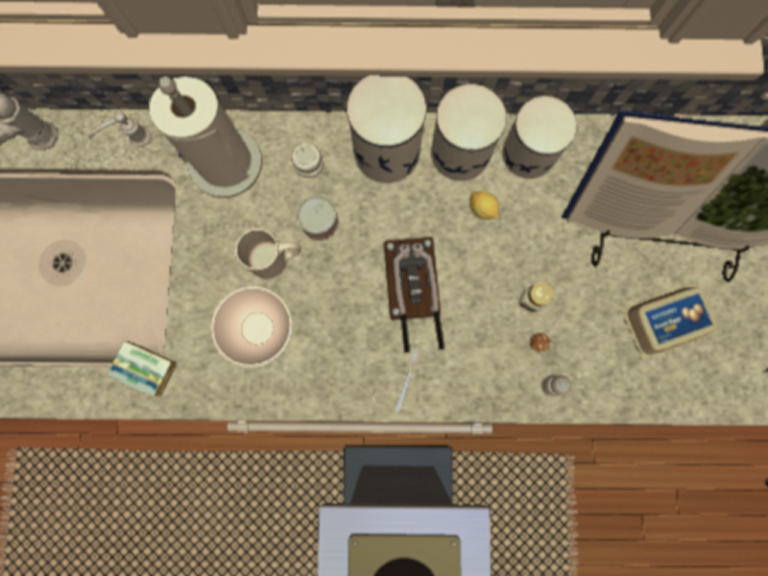

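```bash
cat > h.py <<'E'
import numpy as np,cv2
from station import bot
P={n:bot.camera_params(n) for n in("side","top")}
def proj(n,X):
    p=P[n]; return cv2.projectPoints(np.array(X,float).reshape(-1,1,3),p["rvec"],p["tvec"],p["intrinsics"],None)[0][:,0]
def ray(n,u,v):
    p=P[n];R=cv2.Rodrigues(p["rvec"])[0]; c=-R.T@p["tvec"]; d=R.T@np.linalg.inv(p["intrinsics"])@[u,v,1]; return c,d
def onz(n,u,v,z):
    c,d=ray(n,u,v); return c+d*(z-c[2])/d[2]
def tri(us,ut):
    A=[];b=[]
    for n,(u,v) in(("side",us),("top",ut)):
        c,d=ray(n,u,v);d/=np.linalg.norm(d);M=np.eye(3)-np.outer(d,d);A.append(M);b.append(M@c)
    x=np.linalg.lstsq(np.vstack(A),np.hstack(b),rcond=None)[0]
    return x
def crop(n,im,x0,y0,w,h,s,name):
    c=cv2.resize(im[y0:y0+h,x0:x0+w,::-1],None,fx=s,fy=s,interpolation=cv2.INTER_CUBIC)
    for k in range(0,w,10):
        cv2.line(c,(k*s,0),(k*s,6),(0,0,255),1)
        if k%20==0: cv2.putText(c,str(x0+k),(k*s,18),0,.4,(0,0,255),1)
    for k in range(0,h,10):
        cv2.line(c,(0,k*s),(6,k*s),(0,0,255),1)
        if k%20==0: cv2.putText(c,str(y0+k),(8,k*s+4),0,.4,(0,0,255),1)
    cv2.imwrite(f"pics/{name}.png",c)
E
python3 - <<'E'
from h import *
s=cv2.imread("pics/raw_side0.png")[:,:,::-1];t=cv2.imread("pics/raw_top0.png")[:,:,::-1]
crop("top",t,250,150,80,90,6,"t1"); crop("top",t,340,180,60,90,6,"t2")
crop("side",s,205,150,105,80,7,"s1")
E
```

```text
(no output)
```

View pics/t1.png

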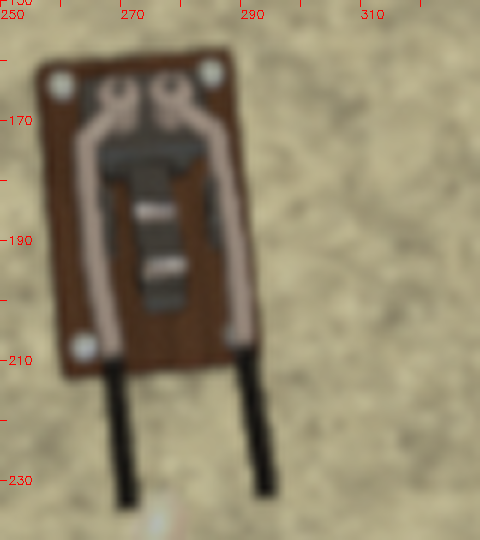

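View pics/t2.png

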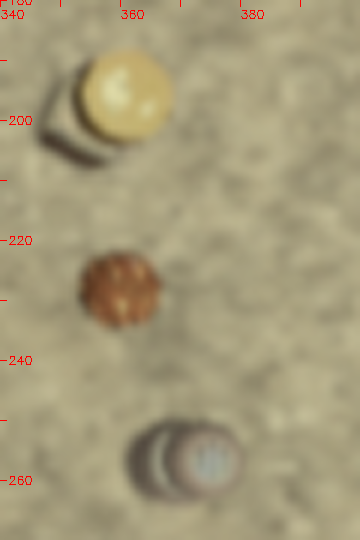

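View pics/s1.png

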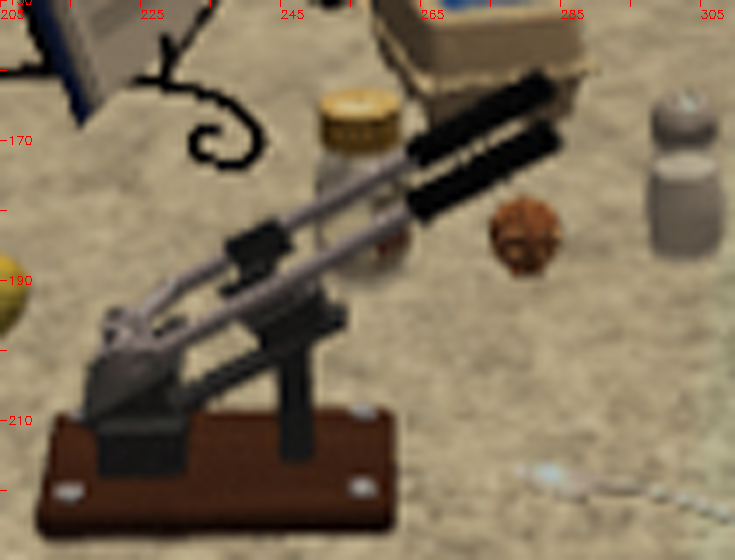

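```bash
cat >> h.py <<'E'
def crk(x,y,yaw):
    c,s=np.cos(yaw),np.sin(yaw)
    Rz=np.array([[c,-s,0],[s,c,0],[0,0,1]]); a=np.pi/6
    Rs=Rz@np.array([[np.cos(a),0,np.sin(a)],[0,1,0],[-np.sin(a),0,np.cos(a)]])
    piv=np.array([x,y,.075]); seat=piv-Rs[:,0]*.07; gr=seat-Rs[:,0]*.115
    return Rz,Rs,piv,seat,gr
E
python3 - <<'E'
from h import *
from scipy.optimize import least_squares
for n in P:
    R=cv2.Rodrigues(P[n]["rvec"])[0]; print(n,-R.T@P[n]["tvec"])
obs=[("top",-.036,.028,271.5,233.5),("top",-.036,-.028,294,232),("top",.036,.028,269,209.5),("top",.036,-.028,290,207.5),
("side",-.036,.028,284,169.5),("side",-.036,-.028,282.5,162),("side",.036,.028,264,179.5),("side",.036,-.028,264,172)]
def f(p):
    Rz,Rs,piv,seat,gr=crk(*p); r=[]
    for n,a,b,u,v in obs: r+=list(proj(n,gr+Rs@[a,b,0])[0]-[u,v])
    return r
s=least_squares(f,[.6,0,0]);print(s.x,np.degrees(s.x[2]),np.round(np.reshape(s.fun,(-1,2)),1))
Rz,Rs,piv,seat,gr=crk(*s.x);print(piv,seat,gr)
# foot check
for c in [(256,163),(287,159),(260.5,213),(292,210)]: print("foot",onz("top",*c,.018))
print("nut",tri((279.5,184),(358,228)),onz("top",358,228,.019))
print("jar cap",onz("top",359,196,.096),tri((256,168),(359,196)))
print("mill",onz("top",373.5,257,.09),tri((302,166),(373.5,257)))
t=cv2.imread("pics/raw_top0.png")[:,:,::-1];sd=cv2.imread("pics/raw_side0.png")[:,:,::-1]
a=cv2.resize(t[218:238,348:370,::-1],None,fx=24,fy=24,interpolation=cv2.INTER_CUBIC)
b=cv2.resize(sd[174:194,268:290,::-1],None,fx=24,fy=24,interpolation=cv2.INTER_CUBIC)[:480,:]
a=a[:480];m=cv2.resize(np.hstack([a,b]),(792,360));cv2.imwrite("pics/nutz.png",m)
E
```

```text
side [0.37042907 1.30776332 0.72954768]
top [0.38295813 0.02963971 1.1032394 ]
[ 0.62312237 -0.00778959  0.08954788] 5.130715339701394 [[-0.4  0.2]
 [ 0.  -0.2]
 [-0.4  0.4]
 [ 0.5  0.6]
 [-0.  -1.2]
 [ 0.7 -0.8]
 [-0.9  0.2]
 [-1.   0.4]]
[ 0.62312237 -0.00778959  0.075     ] [ 0.56274348 -0.01321089  0.11      ] [ 0.4635496  -0.02211731  0.1675    ]
foot [0.64623453 0.04350202 0.018     ]
foot [ 0.65916661 -0.04817819  0.018     ]
foot [0.49790377 0.02898086 0.018     ]
foot [ 0.50740299 -0.0622572   0.018     ]
nut [ 0.45723962 -0.25204409  0.01765072] [ 0.45683596 -0.2516978   0.019     ]
jar cap [ 0.53808891 -0.23719814  0.096     ] [ 0.54000406 -0.24066135  0.08293224]
mill [ 0.37546143 -0.2719772   0.09      ] [ 0.37699669 -0.27504417  0.07962992]
```

View pics/nutz.png

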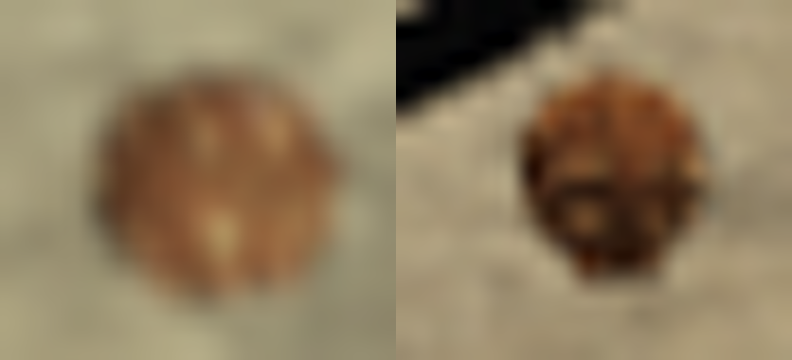

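```bash
python3 - <<'E'
from h import *
for n,(x0,y0,w,h) in dict(top=(346,216,26,24),side=(264,172,28,24)).items():
    im=cv2.imread(f"pics/raw_{n}0.png").astype(float)[y0:y0+h,x0:x0+w]
    sat=im[:,:,2]-im[:,:,0]   # R-B
    bg=np.median(sat[:2]); 
    # sum-based soft mask
    up=cv2.resize(sat,None,fx=8,fy=8,interpolation=cv2.INTER_CUBIC)
    for th in (.35,.5,.65):
        T=bg+th*(np.percentile(sat,95)-bg)
        m=(up>T).astype(np.uint8); k,l,st,ce=cv2.connectedComponentsWithStats(m); i=1+np.argmax(st[1:,4]); cs=cv2.findContours((l==i).astype(np.uint8),cv2.RETR_EXTERNAL,cv2.CHAIN_APPROX_NONE)[0][0]
        e=cv2.fitEllipse(cs); print(n,th,np.array(e[0])/8+[x0,y0],np.array(e[1])/8,e[2])
# expected: yaw sweep hull projections of nut model
c=np.array([.4575,-.2515,.019])
u=np.linspace(0,2*np.pi,60);v=np.linspace(0,np.pi,30);U,V=np.meshgrid(u,v)
sph=np.stack([np.cos(U)*np.sin(V),np.sin(U)*np.sin(V),np.cos(V)],-1).reshape(-1,3)
def model(yaw):
    A=sph*[.018,.0185,.0185]; t=u; B=[]
    for xx in(-.006,.006): B.append(np.stack([xx+0*t,.021*np.cos(t),.0195*np.sin(t)],-1))
    X=np.vstack([A]+B);R=np.array([[np.cos(yaw),-np.sin(yaw),0],[np.sin(yaw),np.cos(yaw),0],[0,0,1]]);return c+X@R.T
for y in range(-90,90,15):
    o=[]
    for n in("top","side"):
        hh=cv2.convexHull(proj(n,model(np.radians(y))).astype(np.float32));m=np.zeros((800,1100),np.uint8)
        off=proj(n,[c])[0]; cv2.fillPoly(m,[np.round((hh-off)*40+[550,400]).astype(int)],1); cs=cv2.findContours(m,0,1)[0][0]; e=cv2.fitEllipse(cs); o+=list(np.round(np.array(e[1])/40,1))+[round(e[2])]
    print(y,o)
E
```

```text
top 0.35 [360.49812412 228.56804657] [12.06024742 12.63589001] 70.94951629638672
top 0.5 [360.64812851 228.65924072] [11.23048878 11.83023739] 63.138973236083984
top 0.65 [360.87321472 228.78296185] [10.19528675 11.16437435] 47.263084411621094
side 0.35 [279.88440132 185.66167068] [23.66064072 33.59013748] 67.07478332519531
side 0.5 [279.1776247  185.72977352] [24.28869057 31.01119423] 61.095703125
side 0.65 [280.34656525 180.97941875] [ 7.11434317 10.71288204] 98.46922302246094
-90 [np.float64(12.6), np.float64(14.8), 176, np.float64(11.3), np.float64(12.0), 88]
-75 [np.float64(12.5), np.float64(15.0), 159, np.float64(11.3), np.float64(12.0), 89]
-60 [np.float64(12.3), np.float64(15.1), 144, np.float64(11.1), np.float64(11.9), 68]
-45 [np.float64(12.2), np.float64(15.1), 130, np.float64(10.3), np.float64(11.7), 38]
-30 [np.float64(12.2), np.float64(15.2), 117, np.float64(9.9), np.float64(11.4), 20]
-15 [np.float64(12.2), np.float64(15.2), 104, np.float64(9.9), np.float64(11.2), 10]
0 [np.float64(12.2), np.float64(15.1), 92, np.float64(9.9), np.float64(11.1), 2]
15 [np.float64(12.3), np.float64(15.0), 80, np.float64(9.9), np.float64(11.2), 174]
30 [np.float64(12.4), np.float64(14.8), 66, np.float64(9.9), np.float64(11.3), 166]
45 [np.float64(12.5), np.float64(14.7), 50, np.float64(10.1), np.float64(11.6), 152]
60 [np.float64(12.6), np.float64(14.7), 33, np.float64(10.9), np.float64(11.8), 125]
75 [np.float64(12.7), np.float64(14.7), 13, np.float64(11.2), np.float64(12.0), 97]
```

```bash
python3 - <<'E'
from h import *
jar=onz("top",360.4,195.4,.096);mill=onz("top",374.9,256.3,.09);nut=onz("top",360.1,228.1,.019)
print(jar,mill,nut,tri((279.6,183.6),(360.1,228.1)),np.degrees(np.arctan2((jar-mill)[1],(jar-mill)[0])))
print(np.linalg.norm((jar-nut)[:2]),np.linalg.norm((mill-nut)[:2]))
o=[]
for n,(x0,y0) in dict(top=(350,218),side=(269,174)).items():
    im=cv2.imread(f"pics/raw_{n}0.png")[y0:y0+20,x0:x0+20].astype(float)
    im=np.clip((im-20)*1.6,0,255).astype(np.uint8)
    c=cv2.resize(im,(395,395),interpolation=cv2.INTER_LANCZOS4); o.append(c)
cv2.imwrite("pics/nutz2.png",np.hstack(o))
E
```

```text
[ 0.53976444 -0.24104292  0.096     ] [ 0.37732657 -0.27576735  0.09      ] [ 0.45659928 -0.25772785  0.019     ] [ 0.45716412 -0.25843194  0.01632612] 12.066534265160898
0.08482235064138186 0.08129936607953507
```

View pics/nutz2.png

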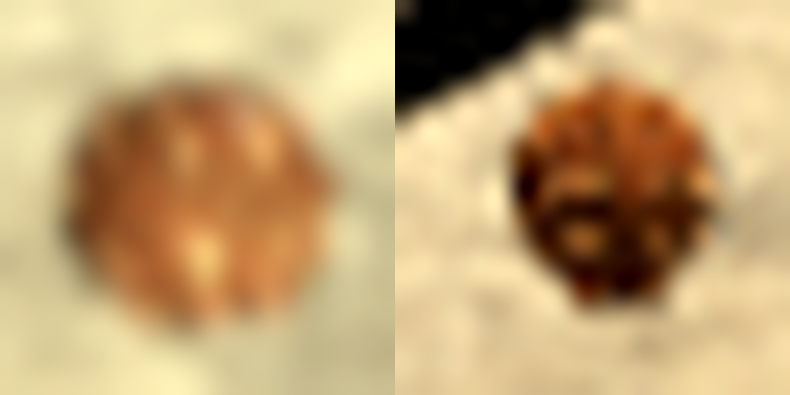

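```bash
cat >> h.py <<'E'
def plan(x,y,z,psi,step=.03):
    s=bot.sense();p=s["tcp_pos"];r=s["ee_rot"];c=r[2]
    turn=-(psi-c); turn=(turn+180)%360-180
    nt=int(np.ceil(abs(turn)/6.5)); 
    d=np.array([x,y,z])-p
    a=np.radians(psi);D=np.array([d@[np.cos(a),np.sin(a),0],d@[np.sin(a),-np.cos(a),0],-d[2]])
    n=max(1,int(np.ceil(np.linalg.norm(D)/step)))
    print("t",round(s["time_s"],2),"pos",p.round(4),"rot",r.round(2),"F",s["wrist_force"].round(1),"grip",round(s["grip_width"],3))
    print("turn total units",round(turn/90,4),"rows",nt,"each",round(turn/90/max(nt,1),4))
    print("shift total units",(D/.15).round(4),"rows",n,"each",(D/.15/n).round(4))
E
python3 - <<'E'
from h import *
from scipy.optimize import least_squares
obs=[("top",-.036,.028,271.0,233.5),("top",-.036,-.028,293.7,231.5),("top",.036,.028,268.5,209.2),("top",.036,-.028,290,207.5),
("side",-.036,.028,284,169.5),("side",-.036,-.028,282.5,162),("side",.036,.028,264,179.5),("side",.036,-.028,263.5,172)]
obs=[(n,a,b,u-.4,v-.4) for n,a,b,u,v in obs]
def f(p):
    Rz,Rs,piv,seat,gr=crk(*p); r=[]
    for n,a,b,u,v in obs: r+=list((proj(n,gr+Rs@[a,b,0])[0]-[u,v])*(1 if n=="top" else .7))
    return r
s=least_squares(f,[.6,0,0]);print(s.x,np.degrees(s.x[2]),np.round(np.reshape(s.fun,(-1,2)),1))
Rz,Rs,piv,seat,gr=crk(*s.x);print(piv,seat,gr)
t=cv2.imread("pics/raw_top0.png")[:,:,::-1];sd=cv2.imread("pics/raw_side0.png")[:,:,::-1]
for n,im,(x0,y0,w,h),sc in(("top",t,(250,150,60,90),6),("side",sd,(205,150,85,75),9)):
    c=cv2.resize(im[y0:y0+h,x0:x0+w,::-1],None,fx=sc,fy=sc,interpolation=cv2.INTER_CUBIC)
    def pt(X,col):
        q=((proj(n,[X])[0]-[x0,y0]+.5)*sc).astype(int);cv2.circle(c,tuple(q),3,col,-1)
    for a in(-.0165,.0165):
        for b in(-.01,.01): pt(seat+Rs@[a,b,-.012],(0,255,0))
    for a in(-.014,.014):
        for b in(-.0205,.0205): pt(seat+Rs@[a,b,.005],(255,0,0))
    for a in(-.08,.08):
        for b in(-.05,.05): pt(np.array([s.x[0]-.06,s.x[1],.018])+Rz@[a,b,0],(0,0,255))
    for b in(-.03,.03): pt(piv+Rs@[0,b,0],(255,0,255))
    for a in(-.036,.036):
        for b in(-.033,.033): pt(gr+Rs@[a,b,.008],(255,255,0))
    cv2.imwrite(f"pics/ov_{n}.png",c)
plan(.457,-.258,.17,12)
E
```

```text
[ 0.62480751 -0.0059772   0.09168431] 5.253123976788628 [[-0.1 -0.1]
 [ 0.2 -0.1]
 [-0.1  0.4]
 [ 0.3  0.3]
 [-0.1 -0.5]
 [ 0.4 -0.1]
 [-0.8  0.6]
 [-0.5  0.7]]
[ 0.62480751 -0.0059772   0.075     ] [ 0.56444034 -0.01152748  0.11      ] [ 0.46526572 -0.0206458   0.1675    ]
t 0.1 pos [ 0.2573 -0.5689  0.2385] rot [-1.799e+02  1.000e-02  2.434e+01] F [ 0.4  0.1 -0. ] grip 1.005
turn total units 0.1371 rows 2 each 0.0686
shift total units [ 1.7332 -1.7507  0.4569] rows 13 each [ 0.1333 -0.1347  0.0351]
```

View pics/ov_top.png

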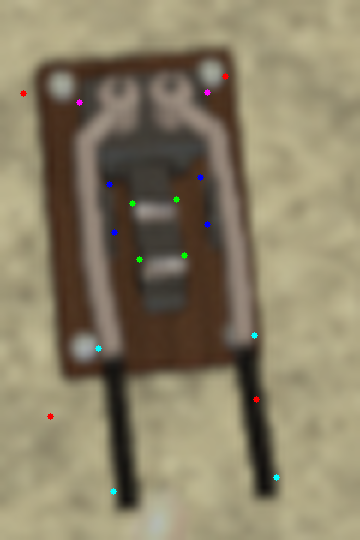

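View pics/ov_side.png

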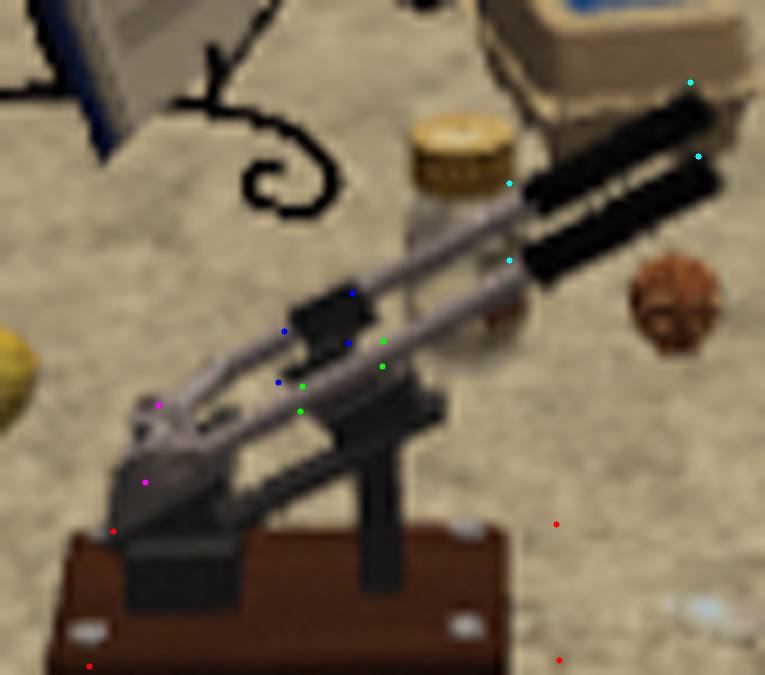

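```bash
python3 - <<'E'
from h import *
from scipy.optimize import least_squares
T=lambda x,y:(x/6+250-.45,y/6+150-.45)
S=lambda x,y:(x/9+205-.45,y/9+150-.45)
G=[("top",(.036,.028,.008),T(114.5,359)),("top",(.036,-.028,.008),T(246,350)),("top",(-.036,.028,-.008),T(127.5,507)),("top",(-.036,-.028,-.008),T(265.5,495)),
("side",(.036,-.028,0),S(533,202)),("side",(-.036,-.028,0),S(709,106)),("side",(.036,.028,0),S(536,271)),("side",(-.036,.028,0),S(712,175))]
L=[("top",(.0165,0,-.012),T(155,211)),("top",(-.0165,0,-.012),T(165,266))]
def f(p,dz=0):
    Rz,Rs,piv,seat,gr=crk(*p[:3]); r=[]
    for n,a,u in G: r+=list((proj(n,gr+Rs@a)[0]-u))
    for n,a,u in L: r+=list((proj(n,seat+Rs@a)[0]-u))
    return r
s=least_squares(f,[.6,0,0]);print(s.x,np.degrees(s.x[2]),np.round(np.reshape(s.fun,(-1,2)),1))
Rz,Rs,piv,seat,gr=crk(*s.x);print(piv,seat,gr)
t=cv2.imread("pics/raw_top0.png")[:,:,::-1];sd=cv2.imread("pics/raw_side0.png")[:,:,::-1]
for n,im,(x0,y0,w,h),sc in(("top",t,(250,150,60,90),6),("side",sd,(205,150,85,75),6)):
    c=cv2.resize(im[y0:y0+h,x0:x0+w,::-1],None,fx=sc,fy=sc,interpolation=cv2.INTER_CUBIC)
    def pt(X,col):
        q=((proj(n,[X])[0]-[x0,y0]+.5)*sc).astype(int);cv2.circle(c,tuple(q),2,col,-1)
    for a in(-.0165,.0165):
        for b in(-.01,.01): pt(seat+Rs@[a,b,-.012],(0,255,0))
    for a in(-.014,.014):
        for b in(-.0205,.0205): pt(seat+Rs@[a,b,.005],(255,0,0))
    for b in(-.03,.03): pt(piv+Rs@[0,b,0],(255,0,255))
    for a in(-.036,.036):
        for b in(-.033,.033): pt(gr+Rs@[a,b,.008],(255,255,0)); pt(gr+Rs@[a,b,-.008],(255,255,0))
    cv2.imwrite(f"pics/ov2_{n}.png",c[:540])
a=cv2.imread("pics/ov2_top.png");b=cv2.imread("pics/ov2_side.png");m=np.zeros((540,800,3),np.uint8);m[:a.shape[0],:360]=a;b=b[:, :440];m[:b.shape[0],360:]=b;cv2.imwrite("pics/ov2.png",m)
E
```

```text
[ 0.62221523 -0.00711389  0.09159636] 5.248084876996989 [[-0.3 -1. ]
 [-0.2 -1.3]
 [ 0.2  1.8]
 [ 0.   1.9]
 [-0.5  0.4]
 [ 0.2 -0.1]
 [-0.7  0.1]
 [ 0.6 -0.7]
 [ 0.3 -0.7]
 [-0.1 -0.6]]
[ 0.62221523 -0.00711389  0.075     ] [ 0.56184758 -0.01265886  0.11      ] [ 0.46267215 -0.02176846  0.1675    ]
```

View pics/ov2.png

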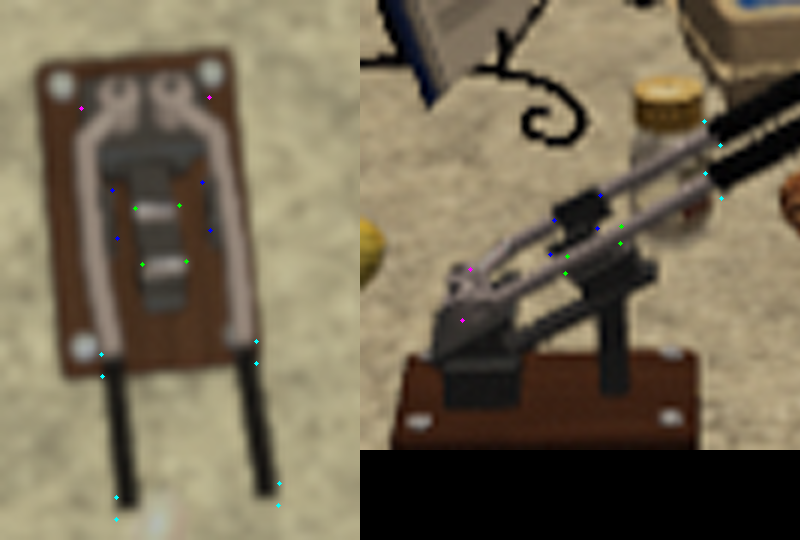

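Request:
send_rows --pt "0 0 0 0.0686" --pt "0 0 0 0.0686" --pt "0.133 -0.135 0.03 0" --pt "0.133 -0.135 0.03 0" --pt "0.133 -0.135 0.03 0" --pt "0.133 -0.135 0.03 0" --pt "0.133 -0.135 0.03 0" --pt "0.133 -0.135 0.03 0" --pt "0.133 -0.135 0.03 0" --pt "0.133 -0.135 0.03 0" --pt "0.133 -0.135 0.03 0" --pt "0.133 -0.135 0.03 0" --jaw 0.33 --newtons 25

```text
time_s: 1.1
tcp_pos: [0.4111, -0.3286, 0.1939]
ee_rot: [-180.0, 0.0, 12.0]
wrist_force: [0.5, 0.8, 0.1]
grip_width: 0.674
```

```bash
python3 - <<'E'
from h import *
plan(.457,-.258,.10,12)
E
```

```text
t 1.1 pos [ 0.4111 -0.3286  0.1939] rot [-1.7997e+02  2.0000e-02  1.1990e+01] F [0.5 0.8 0.1] grip 0.674
turn total units -0.0002 rows 1 each -0.0002
shift total units [ 0.3974 -0.3966  0.6258] rows 5 each [ 0.0795 -0.0793  0.1252]
```

Request:
send_rows --pt "0.13 -0.13 0 0" --pt "0.13 -0.13 0 0" --pt "0.137 -0.137 0 0" --pt "0 0 0.2 0" --pt "0 0 0.2 0" --pt "0 0 0.22 0" --pt "0 0 0 0" --pt "0 0 0 0"

```text
time_s: 1.77
tcp_pos: [0.4553, -0.2587, 0.1002]
ee_rot: [-179.9, 0.2, 12.0]
wrist_force: [0.8, 0.2, 0.2]
grip_width: 0.673
```

```bash
python3 - <<'E'
from h import *
plan(.457,-.258,.03,12)
im=bot.read_camera("side");crop("side",im,235,130,90,75,8,"s2")
im=bot.read_camera("top");crop("top",im,330,180,70,90,6,"t3")
E
```

```text
t 1.77 pos [ 0.4553 -0.2587  0.1002] rot [-179.86    0.2    12.  ] F [0.8 0.2 0.2] grip 0.673
turn total units 0.0 rows 1 each 0.0
shift total units [ 0.0119 -0.0021  0.4682] rows 3 each [ 0.004  -0.0007  0.1561]
```

View pics/s2.png

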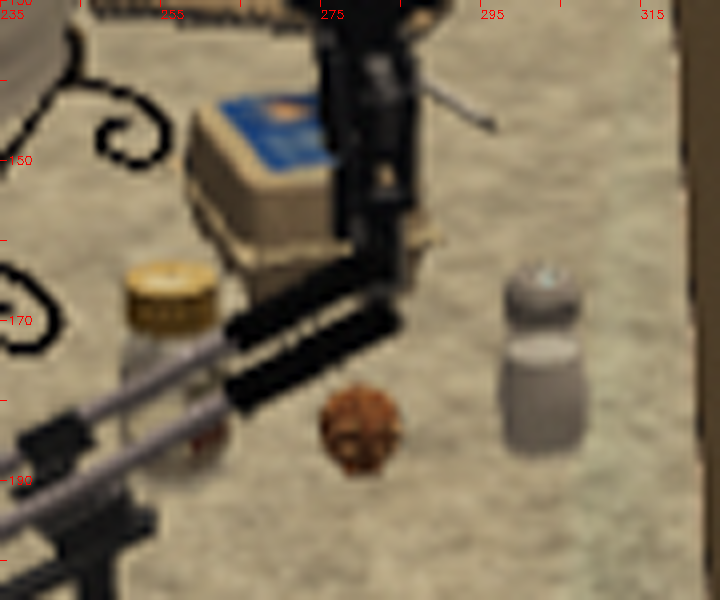

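View pics/t3.png

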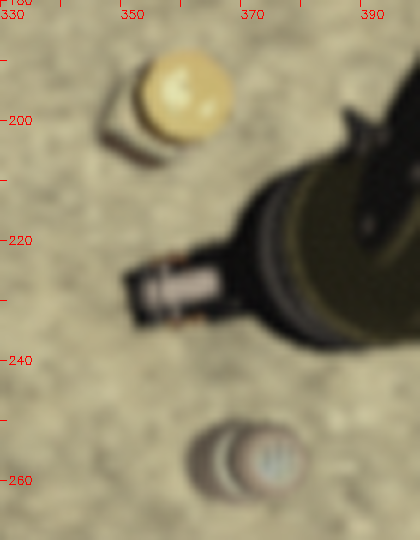

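Request:
send_rows --pt "0.012 -0.002 0.15 0" --pt "0 0 0.15 0" --pt "0 0 0.15 0" --pt "0 0 0.08 0" --pt "0 0 0.04 0" --pt "0 0 0 0" --pt "0 0 0 0"

```text
time_s: 2.45
tcp_pos: [0.4589, -0.2591, 0.0169]
ee_rot: [179.9, -0.1, 12.0]
wrist_force: [-0.4, 0.2, -0.4]
grip_width: 0.667
```

Request:
send_rows --pt "0 0 0.02 0" --pt "0 0 0.02 0" --pt "0 0 0 0"

```text
time_s: 2.7
tcp_pos: [0.4585, -0.2588, 0.01]
ee_rot: [180.0, -0.0, 12.0]
wrist_force: [-0.2, -0.2, -0.2]
grip_width: 0.67
```

Request:
send_rows --pt "0 0 0 0" --pt "0 0 0 0" --pt "0 0 0 0" --pt "0 0 0 0" --pt "0 0 0 0" --pt "0 0 0 0" --pt "0 0 0 0" --jaw 0.7 --newtons 20

```text
time_s: 3.28
tcp_pos: [0.4583, -0.2586, 0.0101]
ee_rot: [180.0, -0.0, 12.0]
wrist_force: [-0.3, 1.0, 6.8]
grip_width: 0.486
```

Request:
send_rows --pt "0 0 -0.1 0" --pt "0 0 -0.2 0" --pt "0 0 -0.2 0" --pt "0 0 -0.2 0" --pt "0 0 -0.2 0" --pt "0 0 -0.2 0" --pt "0 0 -0.2 0" --pt "0 0 -0.2 0" --pt "0 0 -0.2 0" --pt "0 0 0 0"

```text
time_s: 4.12
tcp_pos: [0.4611, -0.2602, 0.27]
ee_rot: [179.6, -0.5, 12.0]
wrist_force: [0.6, -0.4, -0.6]
grip_width: 0.487
```

```bash
python3 - <<'E'
from h import *
plan(.560,-.0127,.24,95.2)
im=bot.read_camera("side");crop("side",im,235,80,90,100,6,"s3")
E
```

```text
t 4.12 pos [ 0.4611 -0.2602  0.27  ] rot [179.62  -0.48  11.96] F [ 0.6 -0.4 -0.6] grip 0.487
turn total units -0.9249 rows 13 each -0.0711
shift total units [1.5835 0.806  0.2002] rows 9 each [0.1759 0.0896 0.0222]
```

View pics/s3.png

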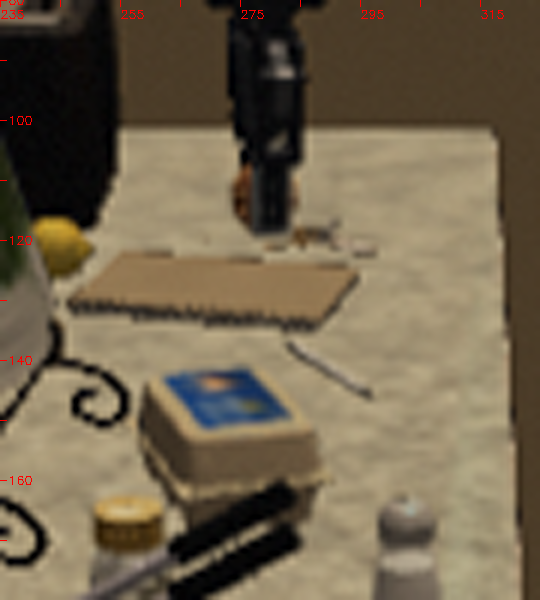

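Request:
send_rows --pt "0 0 0 -0.0771" --pt "0 0 0 -0.0771" --pt "0 0 0 -0.0771" --pt "0 0 0 -0.0771" --pt "0 0 0 -0.0771" --pt "0 0 0 -0.0771" --pt "0 0 0 -0.0771" --pt "0 0 0 -0.0771" --pt "0 0 0 -0.0771" --pt "0 0 0 -0.0771" --pt "0 0 0 -0.0771" --pt "0 0 0 -0.0771"

```text
time_s: 5.17
tcp_pos: [0.4573, -0.2583, 0.2632]
ee_rot: [-179.9, -0.1, 95.6]
wrist_force: [0.5, -0.6, -1.1]
grip_width: 0.492
```

Request:
send_rows --pt "0.17 0.09 0 0" --pt "0.17 0.09 0 0" --pt "0.17 0.09 0 0" --pt "0.17 0.09 0 0" --pt "0.17 0.09 0 0" --pt "0.17 0.09 0 0" --pt "0.17 0.09 0 0" --pt "0.17 0.09 0 0" --pt "0.17 0.09 0 0" --pt "0 0 0 0" --pt "0 0 0 0"

```text
time_s: 6.08
tcp_pos: [0.5577, -0.0167, 0.2633]
ee_rot: [-179.9, -0.1, 95.5]
wrist_force: [-0.7, -0.8, -1.0]
grip_width: 0.486
```

```bash
python3 - <<'E'
from h import *
print(bot.sense()["qpos"].round(1))
plan(.560,-.0127,.20,95.2)
im=bot.read_camera("side");crop("side",im,205,100,95,95,6,"s4")
im=bot.read_camera("top");crop("top",im,240,140,90,100,6,"t4")
E
```

```text
[ 13.7  34.5 -27.8  99.1  19.6  51.4 -16.8]
t 6.08 pos [ 0.5577 -0.0167  0.2633] rot [-1.7987e+02 -8.0000e-02  9.5510e+01] F [-0.7 -0.8 -1. ] grip 0.486
turn total units 0.0035 rows 1 each 0.0035
shift total units [0.0249 0.0173 0.4221] rows 3 each [0.0083 0.0058 0.1407]
```

View pics/s4.png

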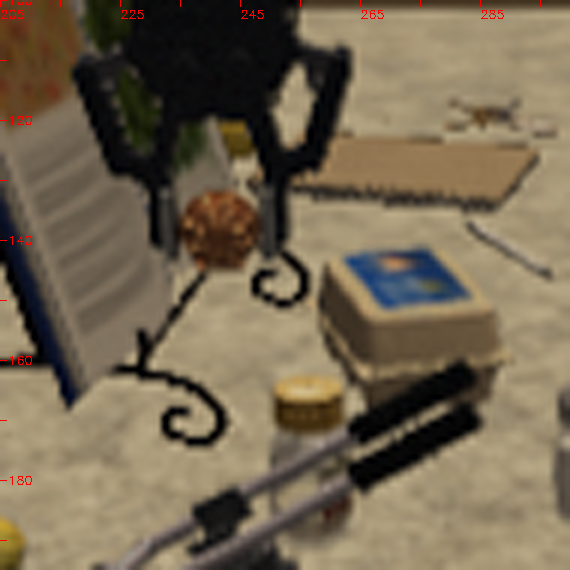

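View pics/t4.png

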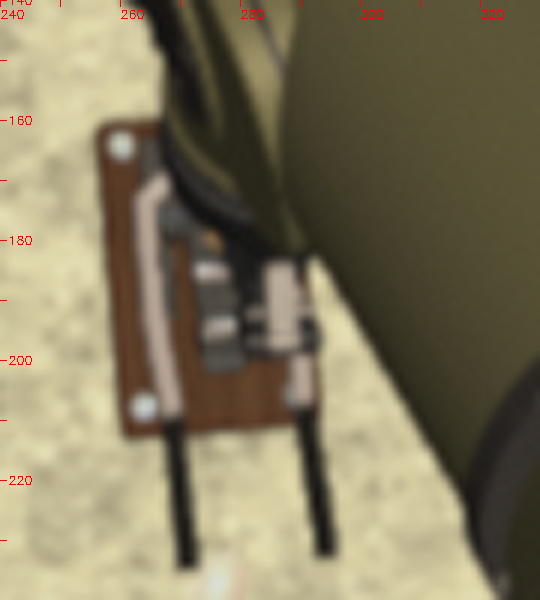

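```bash
python3 - <<'E'
from h import *
print(proj("side",[(0.5577,-.0167,.272)]))
plan(.50,-.16,.04,95.2)
E
```

```text
[[241.0063723  137.70890937]]
t 6.18 pos [ 0.5572 -0.0201  0.2635] rot [-1.7983e+02  5.0000e-02  9.5230e+01] F [-0.   0.  -1.4] grip 0.486
turn total units 0.0003 rows 1 each 0.0003
shift total units [-0.8943 -0.4642  1.4899] rows 9 each [-0.0994 -0.0516  0.1655]
```

Request:
send_rows --pt "-0.149 -0.077 0 0" --pt "-0.149 -0.077 0 0" --pt "-0.149 -0.077 0 0" --pt "-0.149 -0.077 0 0" --pt "-0.149 -0.077 0 0" --pt "-0.149 -0.077 0 0" --pt "0 0 0.25 0" --pt "0 0 0.25 0" --pt "0 0 0.25 0" --pt "0 0 0.25 0" --pt "0 0 0.25 0" --pt "0 0 0.2 0"

```text
time_s: 7.18
tcp_pos: [0.4994, -0.1606, 0.0447]
ee_rot: [-179.8, -0.0, 95.1]
wrist_force: [1.0, -0.6, -0.5]
grip_width: 0.486
```

Request:
send_rows --pt "0 0 0.1 0" --pt "0 0 0 0" --pt "0 0 0 0" --pt "0 0 0 0" --pt "0 0 0 0"

```text
time_s: 7.6
tcp_pos: [0.5023, -0.1596, 0.0337]
ee_rot: [179.9, 0.1, 95.2]
wrist_force: [-0.2, 0.9, -0.7]
grip_width: 0.486
```

```bash
python3 - <<'E'
from h import *
plan(.50,-.16,.011,95.2)
E
```

```text
t 7.6 pos [ 0.5023 -0.1596  0.0337] rot [1.7986e+02 5.0000e-02 9.5200e+01] F [-0.2  0.9 -0.7] grip 0.486
turn total units -0.0 rows 1 each -0.0
shift total units [-0.001  -0.0155  0.1514] rows 1 each [-0.001  -0.0155  0.1514]
```

Request:
send_rows --pt "0 0 0.08 0" --pt "0 0 0.04 0" --pt "0 0 0.015 0" --pt "0 0 0 0" --pt "0 0 0 0"

```text
time_s: 8.02
tcp_pos: [0.5017, -0.1589, 0.0124]
ee_rot: [180.0, 0.0, 95.3]
wrist_force: [-0.2, 1.2, -0.7]
grip_width: 0.485
```

Request:
send_rows --pt "0 0 0.013 0" --pt "0 0 0 0" --pt "0 0 0 0"

```text
time_s: 8.27
tcp_pos: [0.5016, -0.1589, 0.0102]
ee_rot: [180.0, 0.0, 95.3]
wrist_force: [0.5, 0.2, -1.4]
grip_width: 0.486
```

Request:
send_rows --pt "0 0 0 0" --pt "0 0 0 0" --pt "0 0 0 0" --pt "0 0 0 0" --jaw 0.4

```text
time_s: 8.6
tcp_pos: [0.5016, -0.1589, 0.0102]
ee_rot: [180.0, 0.0, 95.3]
wrist_force: [-0.3, -0.6, -0.4]
grip_width: 0.598
```

Request:
send_rows --pt "0 0 -0.045 0" --pt "0 0 -0.045 0" --pt "0 0 0 0" --pt "0 0 0 0" --pt "0 0 0 0"

```text
time_s: 9.02
tcp_pos: [0.5016, -0.1589, 0.0238]
ee_rot: [180.0, 0.0, 95.3]
wrist_force: [-0.4, -0.6, -0.0]
grip_width: 0.598
```

```bash
python3 - <<'E'
from h import *
plan(.50,-.16,.011,95.2)
im=bot.read_camera("side");crop("side",im,235,110,90,90,6,"s5")
E
```

```text
t 9.02 pos [ 0.5016 -0.1589  0.0238] rot [1.7997e+02 1.0000e-02 9.5250e+01] F [-0.4 -0.6 -0. ] grip 0.598
turn total units 0.0006 rows 1 each 0.0006
shift total units [-0.006  -0.0115  0.0856] rows 1 each [-0.006  -0.0115  0.0856]
```

View pics/s5.png

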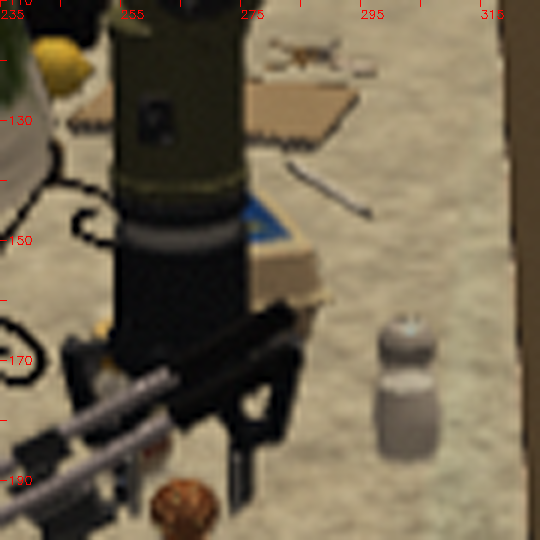

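Request:
send_rows --pt "0 0 0 0" --pt "0 0 0 0" --pt "0 0 0 0" --pt "0 0 0 0" --pt "0 0 0 0" --pt "0 0 0 0" --jaw 0.7 --newtons 20

```text
time_s: 9.57
tcp_pos: [0.5014, -0.1589, 0.0237]
ee_rot: [-180.0, 0.0, 95.3]
wrist_force: [-0.7, 0.2, 4.9]
grip_width: 0.484
```

Request:
send_rows --pt "0 0 -0.05 0" --pt "0 0 -0.2 0" --pt "0 0 -0.2 0" --pt "0 0 -0.2 0" --pt "0 0 -0.2 0" --pt "0 0 -0.2 0" --pt "0 0 -0.2 0" --pt "0 0 -0.2 0" --pt "0 0 0 0" --pt "0 0 0 0"

```text
time_s: 10.4
tcp_pos: [0.5022, -0.1591, 0.2427]
ee_rot: [179.8, 0.1, 95.2]
wrist_force: [-0.9, 0.7, -1.4]
grip_width: 0.483
```

```bash
python3 - <<'E'
from h import *
# hc=-1mm
u=np.array([np.cos(np.radians(5.25)),np.sin(np.radians(5.25))])
seat=np.array([.5615,-.0127]); t=seat-.001*u; print(t)
plan(t[0],t[1],.20,95.2)
im=bot.read_camera("side");crop("side",im,220,60,90,110,5,"s6")
E
```

```text
[ 0.5605042 -0.0127915]
t 10.4 pos [ 0.5022 -0.1591  0.2427] rot [1.7981e+02 8.0000e-02 9.5240e+01] F [-0.9  0.7 -1.4] grip 0.483
turn total units 0.0005 rows 1 each 0.0005
shift total units [0.936  0.4755 0.2846] rows 6 each [0.156  0.0792 0.0474]
```

View pics/s6.png

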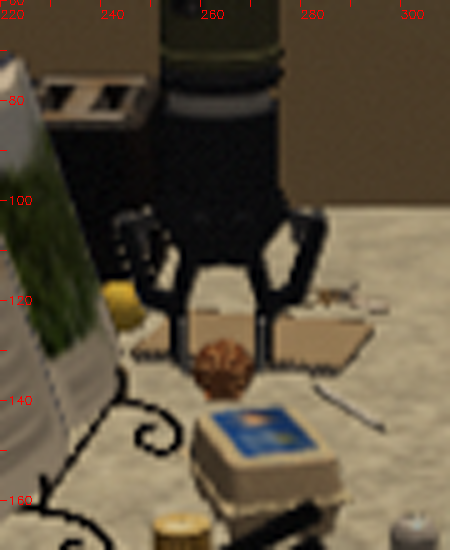

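```bash
python3 - <<'E'
from h import *
im=bot.read_camera("side");crop("side",im,250,115,30,30,18,"s7")
for k in (0,-.004,-.008,-.012): print(k,proj("side",[(.502+.022,-.159+.011,.2425+k),(.502-.022,-.159+.011,.2425+k)]).round(1).tolist())
print(proj("side",[(.502,-.159,.2425-.0045),(.502,-.159,.2425-.0235)]))
E
```

```text
0 [[257.0, 133.2], [270.7, 133.4]]
-0.004 [[257.0, 134.4], [270.7, 134.6]]
-0.008 [[257.0, 135.6], [270.7, 135.7]]
-0.012 [[257.1, 136.8], [270.7, 136.9]]
[[264.12496268 133.5279705 ]
 [264.20684702 139.12194501]]
```

View pics/s7.png

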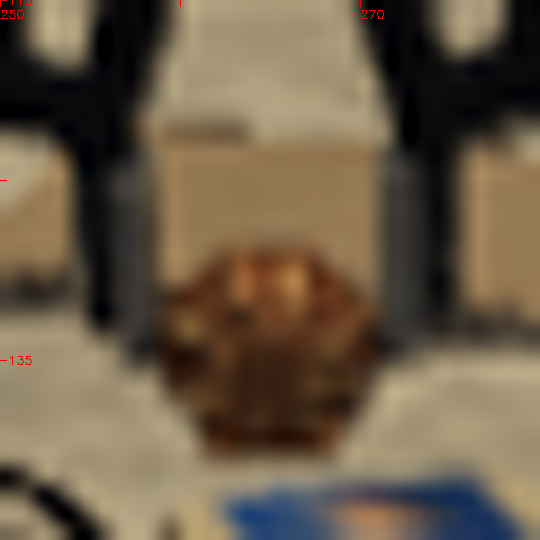

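Request:
send_rows --pt "0.156 0.079 0 0" --pt "0.156 0.079 0 0" --pt "0.156 0.079 0 0" --pt "0.156 0.079 0 0" --pt "0.156 0.079 0 0" --pt "0.156 0.08 0 0" --pt "0 0 0.15 0" --pt "0 0 0.15 0" --pt "0 0 0.1 0" --pt "0 0 0 0" --pt "0 0 0 0" --pt "0 0 0 0"

```text
time_s: 11.5
tcp_pos: [0.5596, -0.0124, 0.1811]
ee_rot: [-180.0, -0.0, 95.3]
wrist_force: [0.9, -0.0, -0.5]
grip_width: 0.484
```

```bash
python3 - <<'E'
from h import *
plan(.5605,-.0128,.14,95.2)
im=bot.read_camera("side");crop("side",im,205,110,90,100,6,"s8")
im=bot.read_camera("top");crop("top",im,240,150,70,90,6,"t8")
E
```

```text
t 11.5 pos [ 0.5596 -0.0124  0.1811] rot [-1.7998e+02 -1.0000e-02  9.5260e+01] F [ 0.9 -0.  -0.5] grip 0.484
turn total units 0.0007 rows 1 each 0.0007
shift total units [-0.0032  0.0056  0.2739] rows 2 each [-0.0016  0.0028  0.1369]
```

View pics/s8.png

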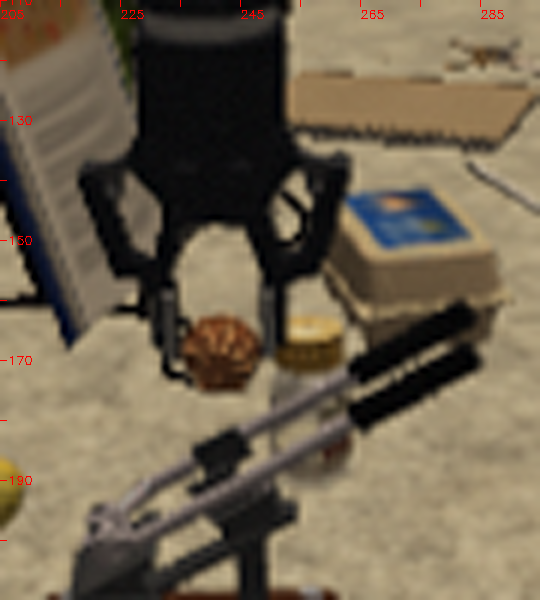

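View pics/t8.png

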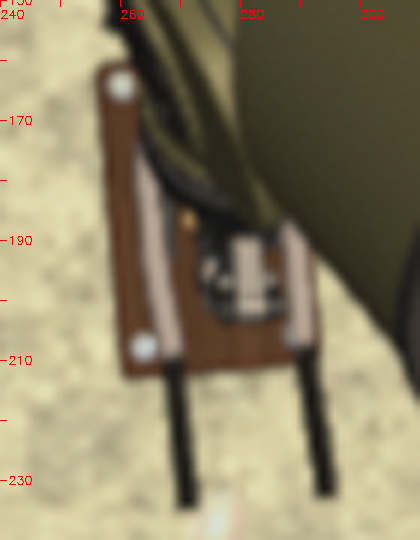

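```bash
python3 - <<'E'
from h import *
Rz,Rs,piv,seat,gr=crk(.6222,-.0071,.0916)
print(seat)
for b in(-.0205,-.0265): print(proj("side",[seat+Rs@[a,b,c] for a in(-.014,.014) for c in(-.005,.005)]).round(1).tolist())
im=bot.read_camera("side");crop("side",im,222,172,36,36,18,"s9")
E
```

```text
[ 0.56183237 -0.01264519  0.11      ]
[[246.2, 184.5], [244.5, 182.0], [238.6, 188.7], [236.9, 186.2]]
[[246.3, 183.7], [244.6, 181.2], [238.7, 187.9], [237.0, 185.4]]
```

View pics/s9.png

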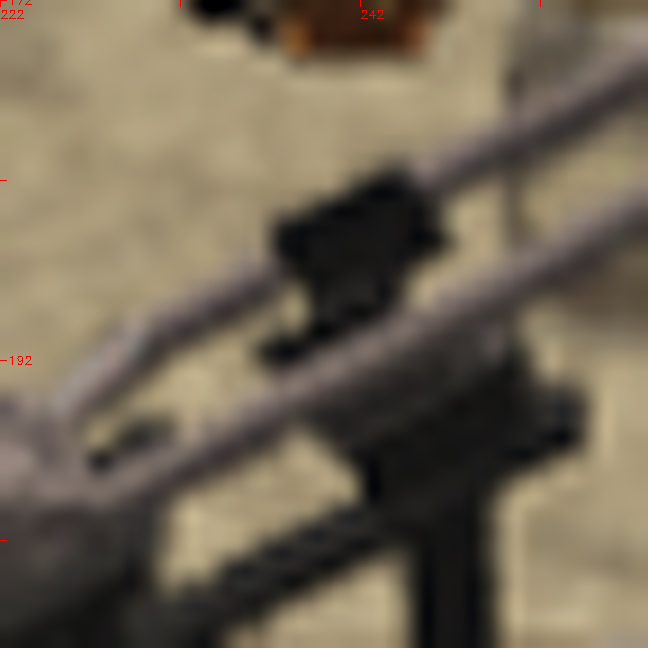

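Request:
send_rows --pt "0 0.007 0.1 0" --pt "0 0 0.1 0" --pt "0 0 0.1 0" --pt "0 0 0 0" --pt "0 0 0 0"

```text
time_s: 12.07
tcp_pos: [0.5605, -0.0125, 0.1363]
ee_rot: [-180.0, 0.0, 95.3]
wrist_force: [-0.0, -0.2, -0.4]
grip_width: 0.484
```

Request:
send_rows --pt "0 0 0.03 0" --pt "0 0 0.03 0" --pt "0 0 0 0"

```text
time_s: 12.32
tcp_pos: [0.5606, -0.0125, 0.127]
ee_rot: [180.0, 0.0, 95.3]
wrist_force: [-1.2, 0.5, 0.2]
grip_width: 0.485
```

Request:
send_rows --pt "0 0 0.015 0" --pt "0 0 0.01 0" --pt "0 0 0 0"

```text
time_s: 12.57
tcp_pos: [0.5605, -0.0125, 0.1232]
ee_rot: [-180.0, 0.0, 95.3]
wrist_force: [-0.0, -0.4, -0.1]
grip_width: 0.487
```

```bash
python3 - <<'E'
from h import *
plan(.561,-.0128,.12,95.2)
im=bot.read_camera("side");crop("side",im,217,150,50,50,12,"s10")
im=bot.read_camera("top");crop("top",im,255,165,45,45,12,"t10")
E
```

```text
t 12.57 pos [ 0.5605 -0.0125  0.1232] rot [-1.7999e+02  1.0000e-02  9.5260e+01] F [-0.  -0.4 -0.1] grip 0.487
turn total units 0.0007 rows 1 each 0.0007
shift total units [-0.0025  0.0029  0.0214] rows 1 each [-0.0025  0.0029  0.0214]
```

View pics/s10.png

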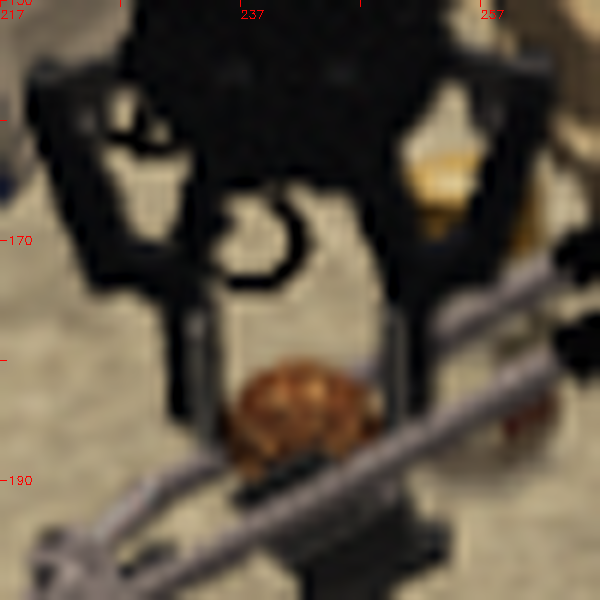

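View pics/t10.png

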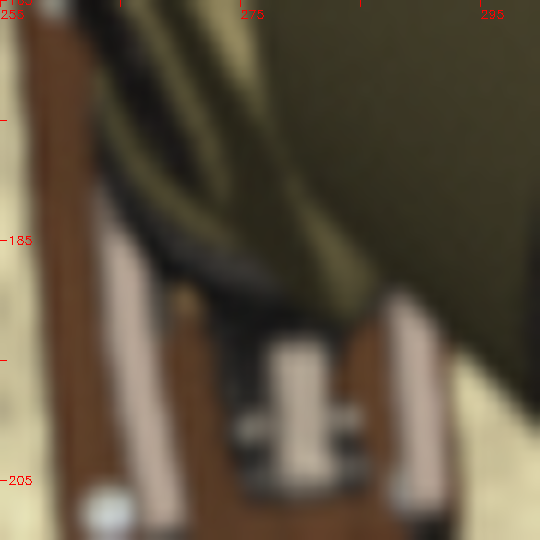

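```bash
python3 - <<'E'
from h import *
Rz,Rs,piv,seat,gr=crk(.6222,-.0071,.0916)
q=proj("top",[(.5305,-.0153,z) for z in(.12,.14,.16,.18)]); print(q,(q-[255,165]+.5)*12)
q=proj("top",[seat+Rs@[-a,b,0] for a in (.03,.045,.06) for b in (.03,-.03)]); print(((q-[255,165]+.5)*12).round())
E
```

```text
[[277.42602291 196.77659261]
 [277.78060019 195.63280807]
 [278.1498528  194.44168429]
 [278.53471107 193.20022025]] [[275.11227494 387.31911128]
 [279.36720227 373.59369683]
 [283.79823359 359.30021153]
 [288.41653287 344.40264295]]
[[139. 371.]
 [411. 348.]
 [144. 424.]
 [419. 402.]
 [150. 479.]
 [428. 456.]]
```

Request:
send_rows --pt "0 0 0.01 0" --pt "0 0 0 0"

```text
time_s: 12.83
tcp_pos: [0.5609, -0.0124, 0.1225]
ee_rot: [180.0, 0.0, 95.3]
wrist_force: [-0.6, 0.9, 4.8]
grip_width: 0.484
```

Request:
send_rows --pt "0 0 0.01 0" --pt "0 0 0 0"

```text
time_s: 13.0
tcp_pos: [0.561, -0.0123, 0.1217]
ee_rot: [179.9, 0.0, 95.3]
wrist_force: [-2.3, -0.4, 10.9]
grip_width: 0.486
```

Request:
send_rows --pt "0 0 0.01 0" --pt "0 0 0 0"

```text
time_s: 13.17
tcp_pos: [0.5614, -0.0122, 0.1207]
ee_rot: [179.9, 0.0, 95.3]
wrist_force: [-2.1, -0.1, 14.0]
grip_width: 0.488
```

Request:
send_rows --pt "0 0 -0.01 0" --pt "0 0 0 0" --pt "0 0 0 0" --pt "0 0 0 0" --pt "0 0 0 0" --jaw 0.44

```text
time_s: 13.58
tcp_pos: [0.5608, -0.0124, 0.1202]
ee_rot: [180.0, -0.0, 95.3]
wrist_force: [0.9, -0.5, 0.5]
grip_width: 0.562
```

```bash
python3 - <<'E'
from h import *
plan(.561,-.0128,.12,95.2)
im=bot.read_camera("side");crop("side",im,217,150,50,50,12,"s11")
E
```

```text
t 13.58 pos [ 0.5608 -0.0124  0.1202] rot [ 1.7998e+02 -1.0000e-02  9.5260e+01] F [ 0.9 -0.5  0.5] grip 0.562
turn total units 0.0006 rows 1 each 0.0006
shift total units [-0.0028  0.0009  0.0011] rows 1 each [-0.0028  0.0009  0.0011]
```

View pics/s11.png

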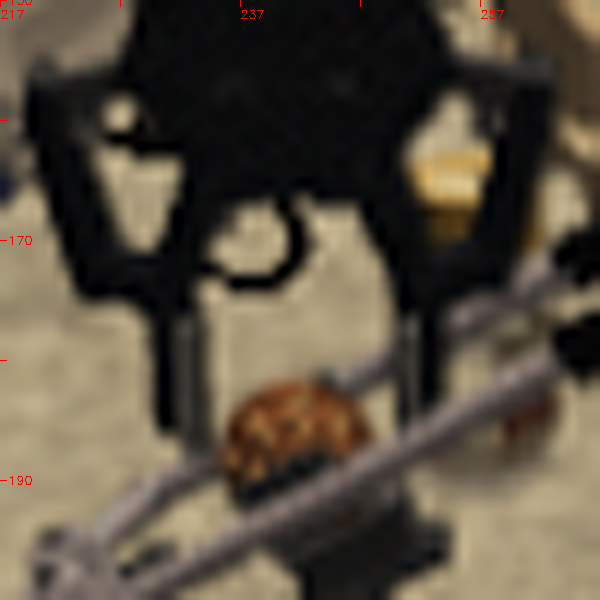

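Request:
send_rows --pt "0 0 -0.05 0" --pt "0 0 -0.15 0" --pt "0 0 -0.2 0" --pt "0 0 -0.2 0" --pt "0 0 0 0" --pt "0 0 0 0" --jaw 0.4

```text
time_s: 14.13
tcp_pos: [0.5615, -0.0123, 0.2123]
ee_rot: [179.8, 0.0, 95.2]
wrist_force: [-1.0, 0.1, -0.3]
grip_width: 0.599
```

```bash
cat >> h.py <<'E'
def overlay(n,im,x0,y0,w,h,sc,name,seat,Rs):
    c=cv2.resize(im[y0:y0+h,x0:x0+w,::-1],None,fx=sc,fy=sc,interpolation=cv2.INTER_CUBIC)
    def px(X): return ((proj(n,X)-[x0,y0]+.5)*sc).astype(int)
    t=np.linspace(0,2*np.pi,80)
    cv2.polylines(c,[px(seat+np.stack([.021*np.cos(t),0*t,.0195*np.sin(t)],-1)@Rs.T)],True,(0,255,0),1)
    cv2.polylines(c,[px(seat+np.stack([0*t,.018*np.cos(t),.0185*np.sin(t)],-1)@Rs.T)],True,(255,255,0),1)
    cv2.imwrite(f"pics/{name}.png",c)
E
python3 - <<'E'
from h import *
Rz,Rs,piv,seat,gr=crk(.6222,-.0071,.0916)
plan(.561,-.0128,.12,95.2)
im=bot.read_camera("side");crop("side",im,220,160,50,50,12,"s12"); overlay("side",im,220,160,50,50,12,"s12o",seat,Rs)
E
cd pics; python3 -c "
import cv2,numpy as np
a=cv2.imread('s12.png');b=cv2.imread('s12o.png');cv2.imwrite('s12b.png',cv2.resize(np.hstack([a,b]),(800,400)))"
```

```text
t 14.13 pos [ 0.5615 -0.0123  0.2123] rot [1.7979e+02 2.0000e-02 9.5250e+01] F [-1.   0.1 -0.3] grip 0.599
turn total units 0.0005 rows 1 each 0.0005
shift total units [-0.0029 -0.0036  0.6153] rows 4 each [-0.0007 -0.0009  0.1538]
```

View pics/s12b.png

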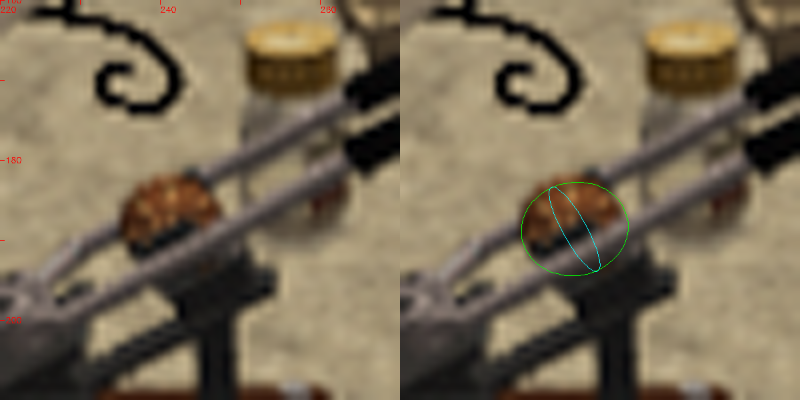

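Request:
send_rows --pt "0 0 -0.15 0" --pt "0 0 -0.15 0.07" --pt "0 0 0 0.077" --pt "0 0 0 0.077" --pt "0 0 0 0.077" --pt "0 0 0 0.077" --pt "0 0 0 0.077" --pt "0 0 0 0.077" --pt "0 0 0 0.077" --pt "0 0 0 0.077" --pt "0 0 0 0.077" --pt "0 0 0 0.077" --jaw 0

```text
time_s: 15.18
tcp_pos: [0.5594, -0.0126, 0.2538]
ee_rot: [-180.0, 0.2, 19.3]
wrist_force: [-0.3, -0.5, -0.0]
grip_width: 1.002
```

Request:
send_rows --pt "0 0 0 0.077" --pt "0 0 0 0.077" --pt "0 0 0 0" --pt "0 0 0 0"

```text
time_s: 15.52
tcp_pos: [0.5597, -0.0124, 0.2542]
ee_rot: [180.0, 0.2, 6.0]
wrist_force: [-0.0, -0.3, 0.6]
grip_width: 1.003
```

```bash
python3 - <<'E'
from h import *
plan(.4627,-.0218,.21,5.25)
E
```

```text
t 15.52 pos [ 0.5597 -0.0124  0.2542] rot [1.7997e+02 1.6000e-01 6.0000e+00] F [-0.  -0.3  0.6] grip 1.003
turn total units 0.0083 rows 1 each 0.0083
shift total units [-0.65    0.0031  0.2949] rows 4 each [-0.1625  0.0008  0.0737]
```

Request:
send_rows --pt "0 0 0 0.0083" --pt "-0.163 0.001 0 0" --pt "-0.163 0.001 0 0" --pt "-0.163 0.001 0 0" --pt "-0.162 0.001 0 0" --pt "0 0 0 0" --pt "0 0 0 0" --pt "0 0 0 0"

```text
time_s: 16.18
tcp_pos: [0.4645, -0.0215, 0.2555]
ee_rot: [-180.0, -0.1, 5.1]
wrist_force: [0.6, -1.1, 0.4]
grip_width: 1.001
```

```bash
python3 - <<'E'
from h import *
plan(.4627,-.0218,.152,5.25)
im=bot.read_camera("top");crop("top",im,245,150,65,95,6,"t13")
im=bot.read_camera("side");crop("side",im,220,110,90,90,6,"s13")
E
```

```text
t 16.18 pos [ 0.4645 -0.0215  0.2555] rot [-1.8e+02 -1.0e-01  5.1e+00] F [ 0.6 -1.1  0.4] grip 1.001
turn total units -0.0016 rows 1 each -0.0016
shift total units [-0.0119  0.0007  0.6903] rows 4 each [-0.003   0.0002  0.1726]
```

View pics/t13.png

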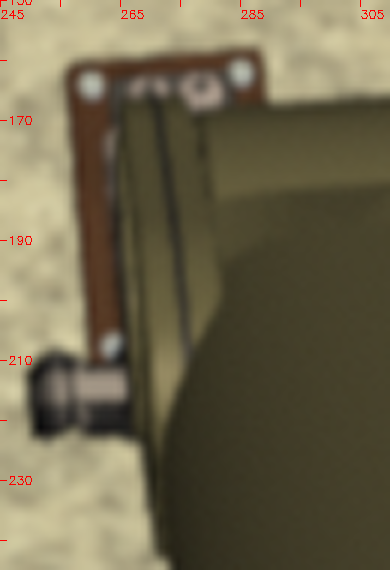

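View pics/s13.png

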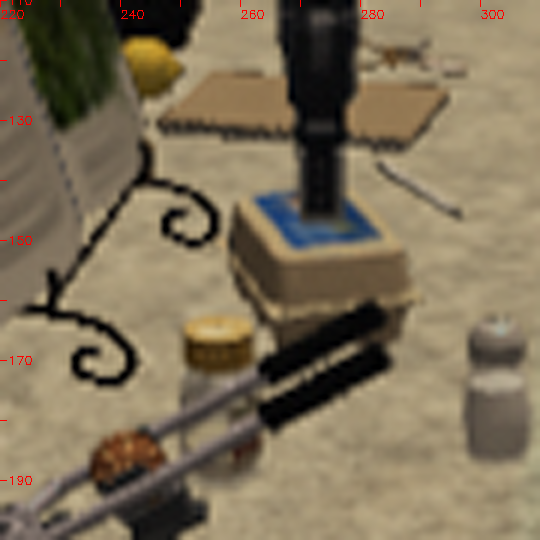

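Request:
send_rows --pt "-0.006 0 0.17 0" --pt "0 0 0.17 0" --pt "0 0 0.1 0" --pt "0 0 0.1 0" --pt "0 0 0.1 0" --pt "0 0 0.05 0" --pt "0 0 0 0" --pt "0 0 0 0"

```text
time_s: 16.95
tcp_pos: [0.463, -0.0216, 0.1517]
ee_rot: [180.0, 0.0, 5.1]
wrist_force: [-0.0, 0.1, 0.2]
grip_width: 0.997
```

```bash
python3 - <<'E'
from h import *
plan(.4627,-.0218,.152,5.25)
im=bot.read_camera("side");crop("side",im,220,120,90,90,6,"s14")
E
```

```text
t 16.95 pos [ 0.463  -0.0216  0.1517] rot [1.80e+02 1.00e-02 5.07e+00] F [-0.   0.1  0.2] grip 0.997
turn total units -0.002 rows 1 each -0.002
shift total units [-0.002   0.001  -0.0018] rows 1 each [-0.002   0.001  -0.0018]
```

View pics/s14.png

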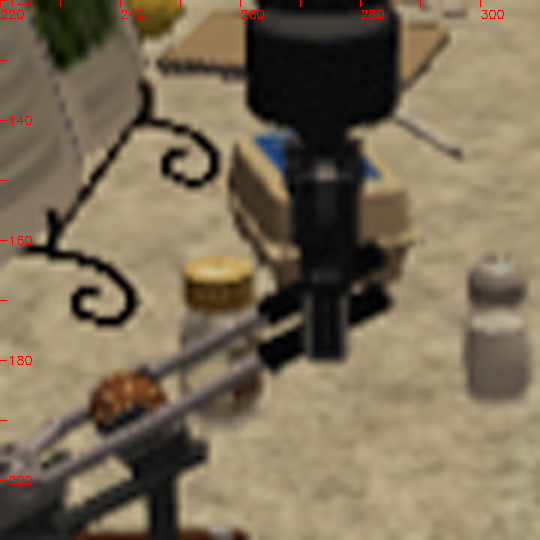

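Request:
send_rows --pt "0 0 0 0" --pt "0 0 0 0" --pt "0 0 0 0" --pt "0 0 0 0" --pt "0 0 0 0" --pt "0 0 0 0" --pt "0 0 0 0" --jaw 0.36 --newtons 30

```text
time_s: 17.58
tcp_pos: [0.4629, -0.0227, 0.1521]
ee_rot: [179.9, -0.1, 5.0]
wrist_force: [0.3, -5.8, 4.5]
grip_width: 0.638
```

```bash
python3 - <<'E'
from h import *
plan(.4627,-.0218,.152,5.25)
im=bot.read_camera("side");crop("side",im,225,165,45,45,12,"s15")
E
```

```text
t 17.58 pos [ 0.4629 -0.0227  0.1521] rot [ 1.7993e+02 -6.0000e-02  4.9900e+00] F [ 0.3 -5.8  4.5] grip 0.638
turn total units -0.0029 rows 1 each -0.0029
shift total units [-0.0011 -0.0058  0.0009] rows 1 each [-0.0011 -0.0058  0.0009]
```

View pics/s15.png

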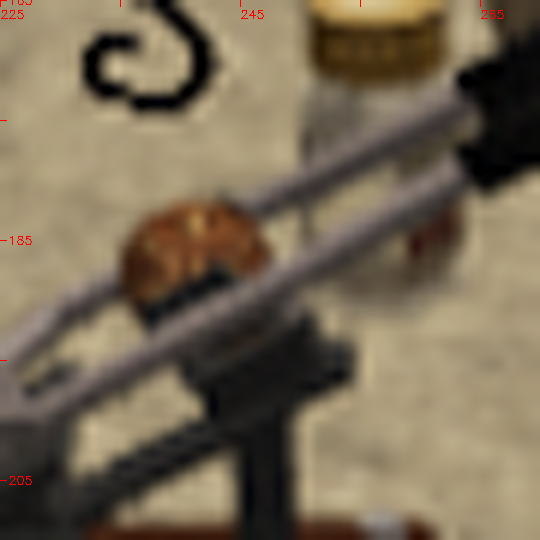

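Request:
send_rows --pt "0 0.01 0 0" --pt "0 0 0 0" --pt "0 0 0 0"

```text
time_s: 17.88
tcp_pos: [0.4629, -0.0229, 0.1519]
ee_rot: [-180.0, -0.0, 5.1]
wrist_force: [0.4, -1.6, 2.9]
grip_width: 0.64
```

Aligned now; squeeze on.

Request:
send_rows --pt "0 0.003 0 0" --pt "0 0 0 0" --pt "0 0 0 0" --pt "0 0 0 0" --pt "0 0 0 0" --pt "0 0 0 0" --jaw 0.5 --newtons 35

```text
time_s: 18.38
tcp_pos: [0.4624, -0.023, 0.1517]
ee_rot: [-180.0, 0.0, 5.1]
wrist_force: [0.0, 0.1, 3.7]
grip_width: 0.497
```

Request:
send_rows --pt "0 0 0 0" --pt "0 0 0 0" --pt "0 0 0 0" --pt "0 0 0 0" --pt "0 0 0 0" --pt "0 0 0 0" --jaw 0.62

```text
time_s: 18.88
tcp_pos: [0.4624, -0.0231, 0.1519]
ee_rot: [-180.0, 0.0, 5.1]
wrist_force: [-1.5, 0.5, 5.6]
grip_width: 0.382
```

```bash
python3 - <<'E'
from h import *
plan(.4627,-.0218,.152,5.25)
im=bot.read_camera("side");crop("side",im,225,165,45,45,12,"s16")
E
```

```text
t 18.88 pos [ 0.4624 -0.0231  0.1519] rot [-1.7997e+02  3.0000e-02  5.1000e+00] F [-1.5  0.5  5.6] grip 0.382
turn total units -0.0017 rows 1 each -0.0017
shift total units [ 0.0031 -0.0081 -0.0006] rows 1 each [ 0.0031 -0.0081 -0.0006]
```

View pics/s16.png

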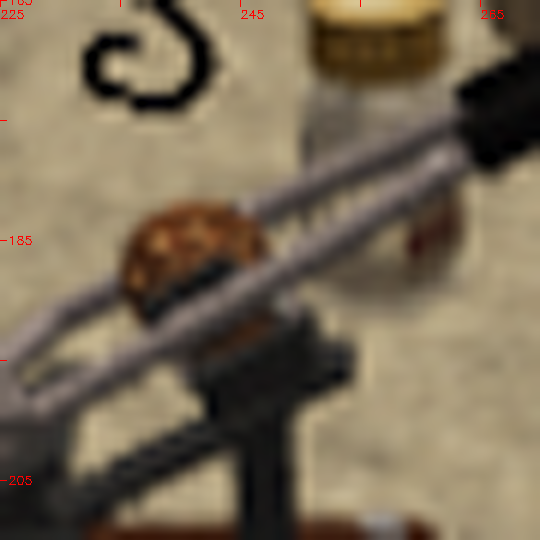

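Request:
send_rows --pt "0 0 0 0" --pt "0 0 0 0" --pt "0 0 0 0" --pt "0 0 0 0" --pt "0 0 0 0" --pt "0 0 0 0" --jaw 0.7

```text
time_s: 19.43
tcp_pos: [0.4623, -0.0231, 0.1524]
ee_rot: [-180.0, 0.0, 5.1]
wrist_force: [-2.4, 1.1, 11.7]
grip_width: 0.317
```

Request:
send_rows --pt "0 0 0 0" --pt "0 0 0 0" --pt "0 0 0 0" --pt "0 0 0 0" --jaw 0.45

```text
time_s: 19.77
tcp_pos: [0.4624, -0.0231, 0.1514]
ee_rot: [-180.0, 0.1, 5.1]
wrist_force: [0.2, 2.3, -3.1]
grip_width: 0.547
```

Request:
send_rows --pt "0 0 0 0" --pt "0 0 0 0" --pt "0 0 0 0" --pt "0 0 0 0" --pt "0 0 0 0" --pt "0 0 0 0" --jaw 0

```text
time_s: 20.27
tcp_pos: [0.4628, -0.0241, 0.152]
ee_rot: [180.0, -0.0, 5.0]
wrist_force: [0.5, 0.8, -0.0]
grip_width: 1.0
```

Request:
send_rows --pt "0 0 -0.1 0" --pt "0 0 -0.2 0" --pt "0 0 -0.2 0" --pt "0 0 -0.2 0" --pt "0 0 0 0" --pt "0 0 0 0"

```text
time_s: 20.77
tcp_pos: [0.4637, -0.0239, 0.2583]
ee_rot: [180.0, -0.2, 5.0]
wrist_force: [1.0, 0.1, -0.1]
grip_width: 1.004
```

```bash
python3 - <<'E'
from h import *
plan(.5625,-.0128,.25,95.2)
im=bot.read_camera("side");crop("side",im,225,150,60,60,10,"s17")
E
```

```text
t 20.77 pos [ 0.4637 -0.0239  0.2583] rot [179.97  -0.24   5.03] F [ 1.   0.1 -0.1] grip 1.004
turn total units -1.0019 rows 14 each -0.0716
shift total units [0.0138 0.6626 0.0556] rows 4 each [0.0034 0.1656 0.0139]
```

View pics/s17.png

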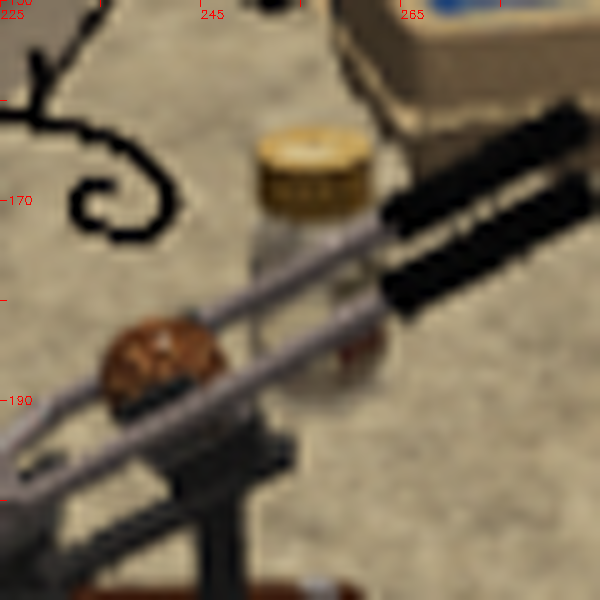

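Request:
send_rows --pt "0 0 0 -0.077" --pt "0 0 0 -0.077" --pt "0 0 0 -0.077" --pt "0 0 0 -0.077" --pt "0 0 0 -0.077" --pt "0 0 0 -0.077" --pt "0 0 0 -0.077" --pt "0 0 0 -0.077" --pt "0 0 0 -0.077" --pt "0 0 0 -0.077" --pt "0 0 0 -0.077" --pt "0 0 0 -0.077" --jaw 0.38

```text
time_s: 21.82
tcp_pos: [0.4616, -0.0238, 0.2553]
ee_rot: [-179.8, -0.0, 88.6]
wrist_force: [-0.3, 0.2, -0.2]
grip_width: 0.618
```

Request:
send_rows --pt "0 0 0 -0.077" --pt "0.003 0.165 0 0" --pt "0.003 0.165 0 0" --pt "0.003 0.165 0 0" --pt "0.003 0.165 0 0" --pt "0 0 0.1 0" --pt "0 0 0.15 0" --pt "0 0 0 0" --pt "0 0 0 0" --pt "0 0 0 0"

```text
time_s: 22.65
tcp_pos: [0.5608, -0.0129, 0.2192]
ee_rot: [-179.9, -0.0, 95.2]
wrist_force: [-0.6, 0.4, 0.0]
grip_width: 0.622
```

```bash
python3 - <<'E'
from h import *
print(bot.sense()["qpos"].round(1))
plan(.563,-.0133,.13,95.3)
im=bot.read_camera("side");crop("side",im,215,130,60,65,9,"s18")
E
```

```text
[ 12.5  37.8 -26.8 101.7  22.6  46.  -20.2]
t 22.65 pos [ 0.5608 -0.0129  0.2192] rot [-1.7995e+02 -2.0000e-02  9.5160e+01] F [-0.6  0.4  0. ] grip 0.622
turn total units -0.0016 rows 1 each -0.0016
shift total units [-0.0042  0.0141  0.5949] rows 3 each [-0.0014  0.0047  0.1983]
```

View pics/s18.png

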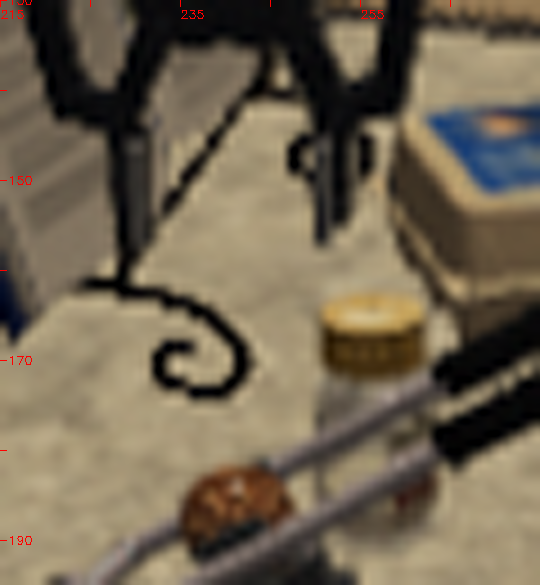

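Request:
send_rows --pt "-0.002 0.014 0.15 0" --pt "0 0 0.15 0" --pt "0 0 0.15 0" --pt "0 0 0.1 0" --pt "0 0 0.05 0" --pt "0 0 0 0" --pt "0 0 0 0"

```text
time_s: 23.28
tcp_pos: [0.5639, -0.013, 0.1302]
ee_rot: [179.9, 0.0, 95.1]
wrist_force: [-0.1, 0.1, 0.1]
grip_width: 0.621
```

```bash
python3 - <<'E'
from h import *
plan(.563,-.0133,.1135,95.3)
im=bot.read_camera("side");crop("side",im,217,150,50,50,12,"s19")
E
```

```text
t 23.28 pos [ 0.5639 -0.013   0.1302] rot [179.92   0.    95.14] F [-0.1  0.1  0.1] grip 0.621
turn total units -0.0017 rows 1 each -0.0017
shift total units [-0.0017 -0.006   0.1115] rows 1 each [-0.0017 -0.006   0.1115]
```

View pics/s19.png

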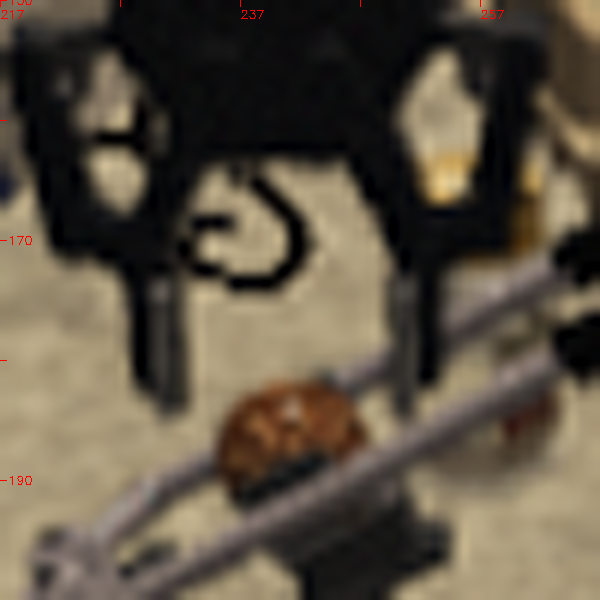

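Request:
send_rows --pt "0 0 0.06 0" --pt "0 0 0.03 0" --pt "0 0 0.02 0" --pt "0 0 0 0" --pt "0 0 0 0"

```text
time_s: 23.75
tcp_pos: [0.5631, -0.0131, 0.1127]
ee_rot: [-180.0, 0.0, 95.1]
wrist_force: [-0.2, 0.2, 0.8]
grip_width: 0.622
```

```bash
python3 - <<'E'
from h import *
plan(.563,-.0133,.1135,95.3)
im=bot.read_camera("side");crop("side",im,217,160,45,45,13,"s20")
E
```

```text
t 23.75 pos [ 0.5631 -0.0131  0.1127] rot [-1.7998e+02  1.0000e-02  9.5150e+01] F [-0.2  0.2  0.8] grip 0.622
turn total units -0.0017 rows 1 each -0.0017
shift total units [-0.0012 -0.0009 -0.0054] rows 1 each [-0.0012 -0.0009 -0.0054]
```

View pics/s20.png

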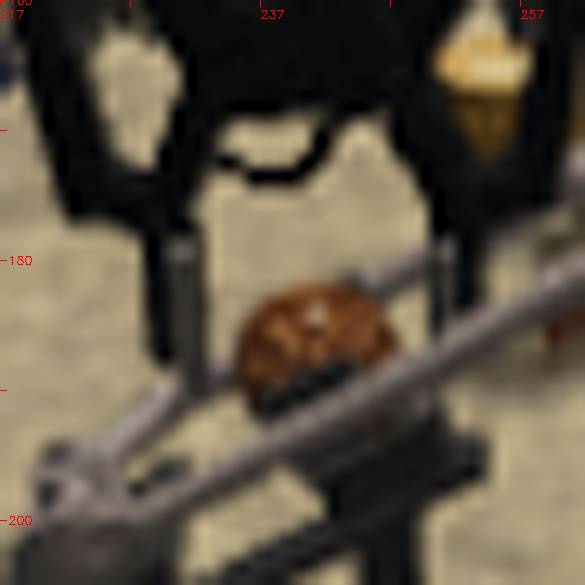

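Request:
send_rows --pt "0 0 0 0" --pt "0 0 0 0" --pt "0 0 0 0" --pt "0 0 0 0" --pt "0 0 0 0" --pt "0 0 0 0" --jaw 0.65 --newtons 25

```text
time_s: 24.3
tcp_pos: [0.563, -0.0131, 0.1133]
ee_rot: [-180.0, 0.0, 95.1]
wrist_force: [-2.1, -0.1, 6.2]
grip_width: 0.514
```

```bash
python3 - <<'E'
from h import *
im=bot.read_camera("side");crop("side",im,217,160,45,45,13,"s21")
E
```

```text
(no output)
```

View pics/s21.png

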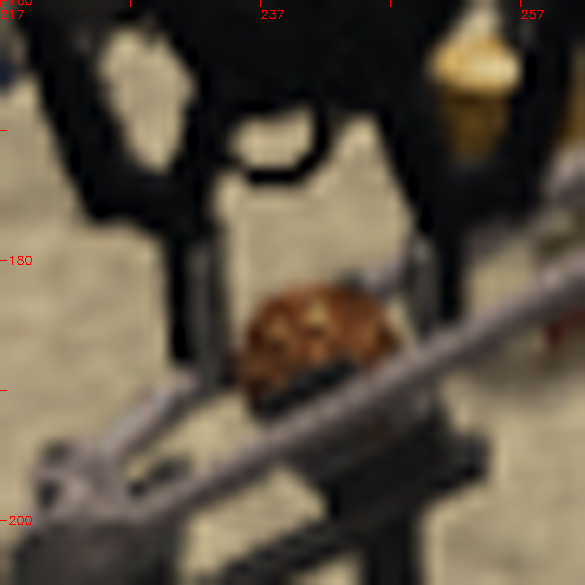

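Request:
send_rows --pt "0 0 -0.02 0" --pt "0 0 -0.03 0" --pt "0 0 -0.05 0" --pt "0 0 0 0" --pt "0 0 0 0"

```text
time_s: 24.77
tcp_pos: [0.5638, -0.0131, 0.1285]
ee_rot: [179.9, 0.0, 95.1]
wrist_force: [0.8, 0.6, -1.1]
grip_width: 0.512
```

```bash
python3 - <<'E'
from h import *
im=bot.read_camera("side");crop("side",im,217,150,45,50,12,"s22")
E
```

```text
(no output)
```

View pics/s22.png

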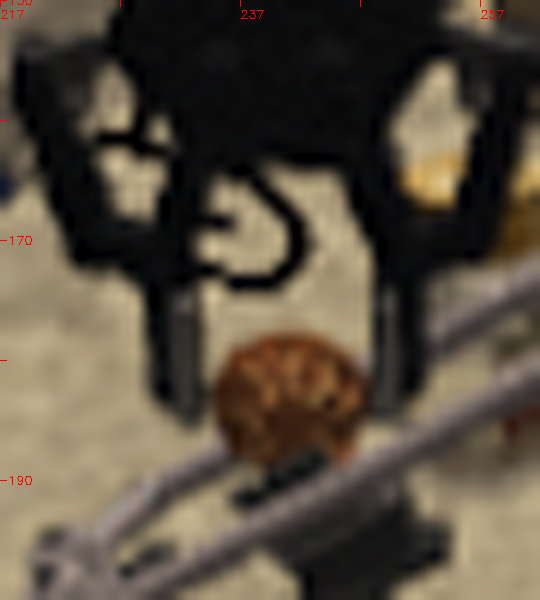

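Request:
send_rows --pt "0 0 -0.1 0" --pt "0 0 -0.2 0" --pt "0 0 -0.2 0" --pt "0 0 -0.2 0" --pt "0 0 -0.2 0" --pt "0 0 -0.1 0" --pt "0 0 0 0"

```text
time_s: 25.4
tcp_pos: [0.5654, -0.0126, 0.2815]
ee_rot: [179.6, 0.0, 95.1]
wrist_force: [0.7, 0.0, -1.3]
grip_width: 0.509
```

```bash
python3 - <<'E'
from h import *
t=cv2.imread("pics/raw_top0.png")[:,:,::-1];crop("top",t,130,140,75,110,5,"t23")
print(onz("top",168,217,.055),onz("top",175,167,.1))
s=bot.sense();print(s["grip_width"],s["tcp_pos"])
E
```

```text
[0.48060923 0.2870563  0.055     ] [0.61326696 0.26326386 0.1       ]
0.508792682407621 [ 0.56539806 -0.01260093  0.28146565]
```

View pics/t23.png

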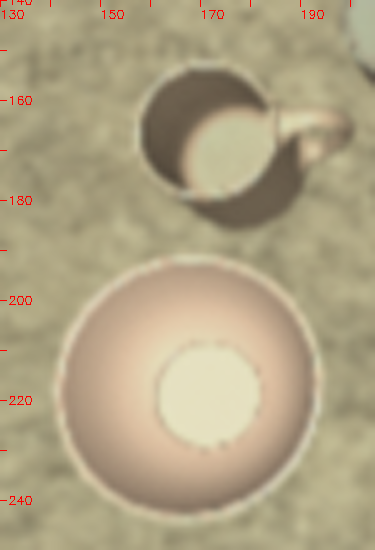

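```bash
python3 - <<'E'
from h import *
plan(.478,.287,.25,95.1,.033)
E
```

```text
t 25.4 pos [ 0.5654 -0.0126  0.2815] rot [1.7957e+02 1.0000e-02 9.5120e+01] F [ 0.7  0.  -1.3] grip 0.509
turn total units 0.0003 rows 1 each 0.0003
shift total units [ 2.0412 -0.4028  0.2098] rows 10 each [ 0.2041 -0.0403  0.021 ]
```

Request:
send_rows --pt "0.1 -0.02 0 0" --pt "0.19 -0.038 0 0" --pt "0.2 -0.04 0 0" --pt "0.2 -0.04 0 0" --pt "0.2 -0.04 0 0" --pt "0.2 -0.04 0 0" --pt "0.2 -0.04 0 0" --pt "0.2 -0.04 0 0" --pt "0.2 -0.04 0 0" --pt "0.2 -0.04 0 0" --pt "0.2 -0.04 0 0" --pt "0.15 -0.025 0 0"

```text
time_s: 26.4
tcp_pos: [0.4648, 0.3181, 0.2765]
ee_rot: [-179.9, -0.0, 95.3]
wrist_force: [-0.3, 0.3, 0.3]
grip_width: 0.508
```

Request:
send_rows --pt "0 0 0.2 0" --pt "0 0 0.2 0" --pt "0 0 0.2 0" --pt "0 0 0.2 0" --pt "0 0 0 0" --pt "0 0 0 0"

```text
time_s: 26.9
tcp_pos: [0.4656, 0.3145, 0.1561]
ee_rot: [-179.8, 0.2, 95.2]
wrist_force: [-0.5, 1.4, -0.5]
grip_width: 0.508
```

```bash
python3 - <<'E'
from h import *
plan(.478,.287,.065,95.1,.033)
im=bot.read_camera("side");crop("side",im,180,120,130,170,3,"s24")
im=bot.read_camera("top");crop("top",im,130,140,100,110,5,"t24")
E
cd pics; python3 -c "
import cv2,numpy as np
a=cv2.imread('s24.png');b=cv2.imread('t24.png');m=np.zeros((550,900,3),np.uint8);m[:510,:390]=a;m[:,400:900]=b;cv2.imwrite('st24.png',m[:, :800])"
```

```text
t 26.9 pos [0.4656 0.3145 0.1561] rot [-1.7976e+02  1.7000e-01  9.5170e+01] F [-0.5  1.4 -0.5] grip 0.508
turn total units 0.0008 rows 1 each 0.0008
shift total units [-0.1898  0.066   0.607 ] rows 3 each [-0.0633  0.022   0.2023]
```

View pics/st24.png

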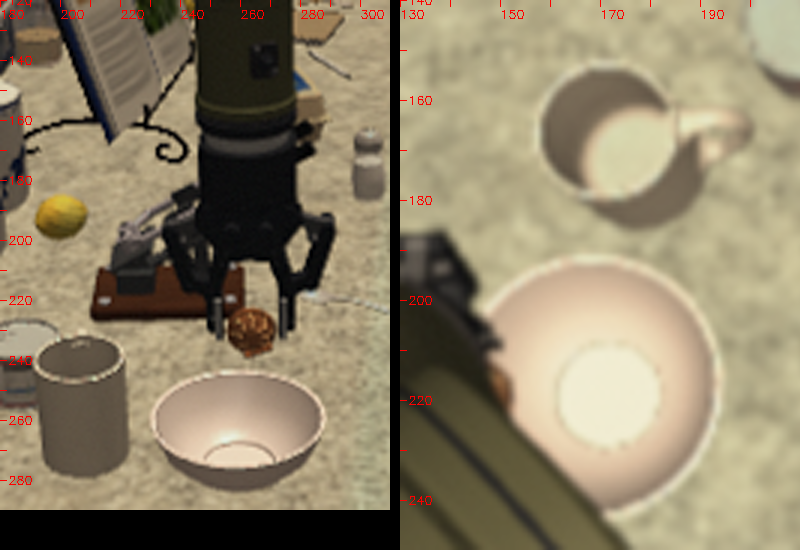

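Request:
send_rows --pt "-0.095 0.033 0 0" --pt "-0.095 0.033 0 0" --pt "0 0 0.15 0" --pt "0 0 0.15 0" --pt "0 0 0.15 0" --pt "0 0 0.1 0" --pt "0 0 0.05 0" --pt "0 0 0 0" --pt "0 0 0 0"

```text
time_s: 27.75
tcp_pos: [0.4802, 0.2888, 0.0691]
ee_rot: [179.9, -0.1, 95.1]
wrist_force: [-0.1, 0.2, -0.2]
grip_width: 0.511
```

```bash
python3 - <<'E'
from h import *
plan(.478,.287,.065,95.1,.033)
im=bot.read_camera("side");crop("side",im,180,200,110,90,6,"s25")
E
```

```text
t 27.75 pos [0.4802 0.2888 0.0691] rot [ 1.7989e+02 -7.0000e-02  9.5140e+01] F [-0.1  0.2 -0.2] grip 0.511
turn total units 0.0004 rows 1 each 0.0004
shift total units [-0.0107 -0.0155  0.0274] rows 1 each [-0.0107 -0.0155  0.0274]
```

View pics/s25.png

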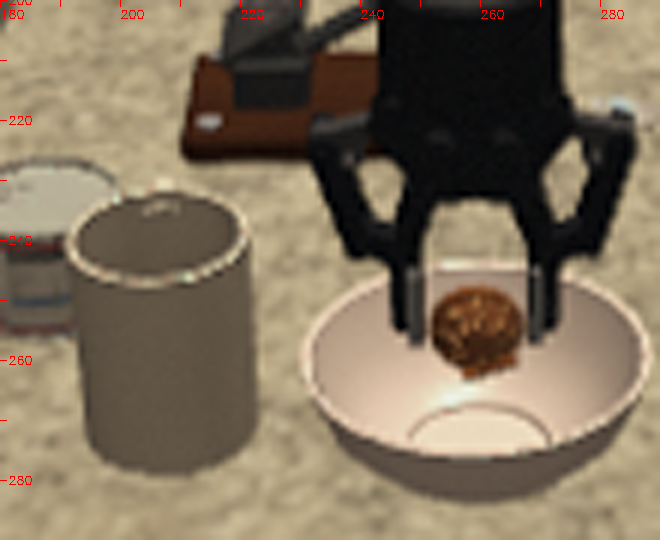

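Request:
send_rows --pt "-0.01 -0.015 0.05 0" --pt "0 0 0.05 0" --pt "0 0 0 0" --pt "0 0 0 0"

```text
time_s: 28.13
tcp_pos: [0.4769, 0.2861, 0.0525]
ee_rot: [-180.0, 0.0, 95.1]
wrist_force: [-0.2, -0.4, -0.8]
grip_width: 0.51
```

Request:
send_rows --pt "0 0 0 0" --pt "0 0 0 0" --pt "0 0 0 0" --pt "0 0 0 0" --pt "0 0 0 0" --jaw 0.38

```text
time_s: 28.55
tcp_pos: [0.4774, 0.2865, 0.053]
ee_rot: [180.0, -0.0, 95.1]
wrist_force: [0.1, -0.5, -1.2]
grip_width: 0.615
```

Request:
send_rows --pt "0 0 -0.1 0" --pt "0 0 -0.2 0" --pt "0 0 -0.2 0" --pt "0 0 -0.2 0" --pt "0 0 -0.2 0" --pt "0 0 -0.2 0" --pt "-0.2 0 0 0" --pt "-0.2 0 0 0" --pt "-0.2 0 0 0" --pt "-0.2 0 0 0" --pt "-0.2 0 0 0" --pt "0 0 0 0"

```text
time_s: 29.55
tcp_pos: [0.4909, 0.1285, 0.2172]
ee_rot: [-179.9, 0.4, 94.6]
wrist_force: [0.5, -0.8, 0.0]
grip_width: 0.617
```

```bash
python3 - <<'E'
from h import *
plan(.478,.287,.065,95.1,.033)
for n in("side","top"):
    im=bot.read_camera(n); cv2.imwrite(f"pics/{n}_f.png",cv2.resize(im[:,:,::-1],(768,576),interpolation=cv2.INTER_CUBIC))
E
```

```text
t 29.55 pos [0.4909 0.1285 0.2172] rot [-179.86    0.41   94.59] F [ 0.5 -0.8  0. ] grip 0.617
turn total units -0.0057 rows 1 each -0.0057
shift total units [1.06   0.0082 1.0149] rows 7 each [0.1514 0.0012 0.145 ]
```

View pics/side_f.png

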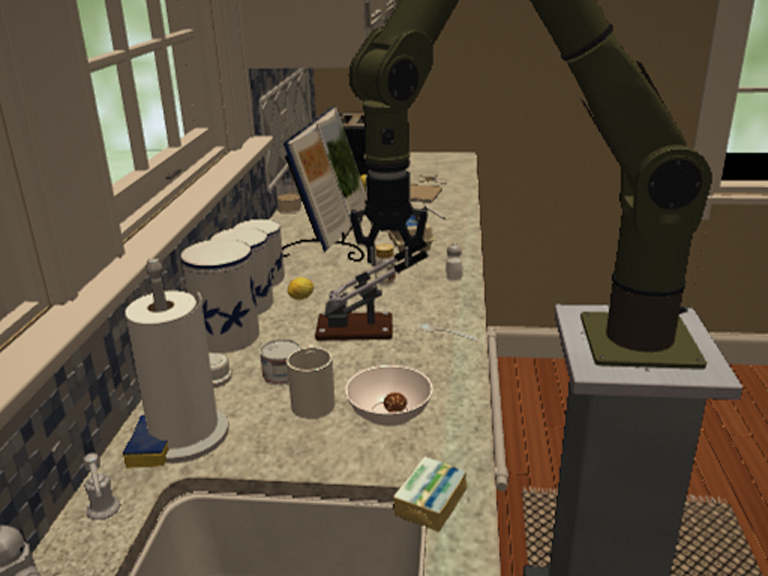

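View pics/top_f.png

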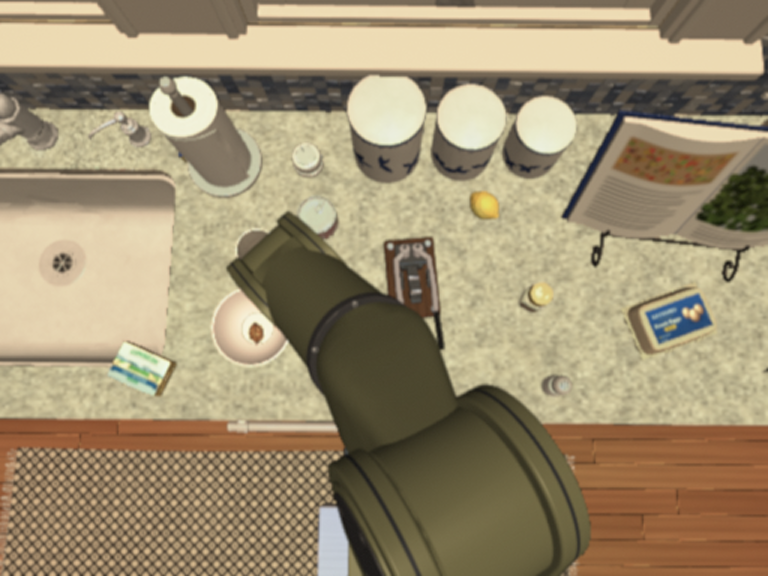

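```bash
python3 - <<'E'
from h import *
a=bot.read_camera("top");b=bot.read_camera("side")
A=cv2.resize(a[205:235,155:185,::-1],(390,390),interpolation=cv2.INTER_CUBIC);B=cv2.resize(b[250:280,245:275,::-1],(390,390),interpolation=cv2.INTER_CUBIC)
cv2.imwrite("pics/fin.png",np.hstack([A,B]))
E
```

```text
(no output)
```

View pics/fin.png

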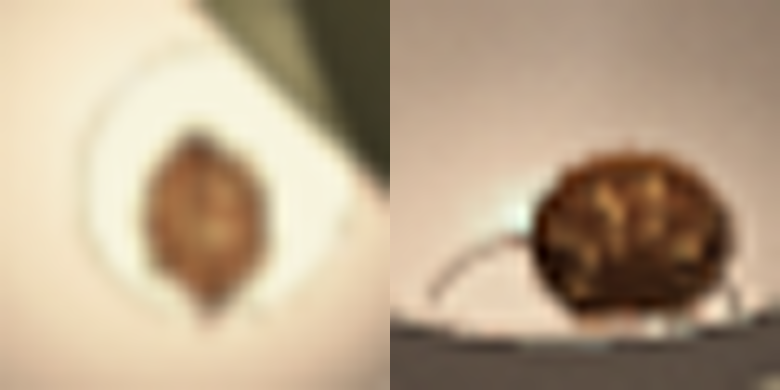

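```bash
python3 -c "
from station import bot
print(bot.hand_in())"
```

```text
the job is handed in; nothing more can be done
None
```

The walnut is cracked and in the white bowl, and I handed the job in at about 30 s of the 69 s allowed. No verdict came back.

**What I did**
- **Seating:** I first gripped the nut low by its ridge ends. I set it down in a clear spot and gripped it higher so the fingertips would clear the seat's lip. The tool can only point straight down, so I lowered the nut upright, with its ridge in line with the handles, until it touched the seat. I then opened the fingers a little and it settled into the 30-degree tilt.
- **Cracking:** I squeezed the grips until they measured about 27 mm over both, then opened up and saw the handles spring back.
- **Bowl:** I lifted the nut out by its ridge, released it inside the bowl and drew the arm back up and clear.

**Last checks**
- **Nut:** it lies in the bowl and is clearly narrower than its length (about 120 against 190 pixels in the enlarged view), so both shells have caved in.
- **Everything else:** the spice jar, salt mill, tin, lemon and bowl look unmoved. The arm hid most of the mug and the teaspoon in the final top view. The side view showed both in place.
- **Contact:** the wrist force read about zero with the gripper empty.

**Disagreements**
- The grips closed to about 27 mm rather than the 31 mm expected.
- They sat about 2 mm to the right of where I had measured them. I corrected for this during the squeeze.
- The arm blocked the top view of the nut in the seat, so I checked the seating from the side camera only.

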